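# Hang the lens unit in the spring-balanced arm

## Task

Pick up the necked lens unit by its knob, slide its neck into the open fork of the spring-balanced swing arm and lower it so that its flange lies flat inside the fork's rim. Ease the sinking arm down slowly until it carries the whole weight by itself and has settled, and only then let go: the arm must neither drop nor spring up when released. Do not knock or force the arm, and leave everything else where it is.

Things in the scene. Friction and masses are not known exactly. Their poses are not given: they have to be found in the camera images.
- lens_center (a point): Lens unit, a loose upright steel spool, 123 mm tall, standing on the table; point on its axis half-way up (61.5 mm above the foot), z up the axis. Heights above the foot: barrel 38 mm diameter, 0 to 45; thin neck 24 mm diameter, 45 to 75; flange 46 mm diameter, 75 to 83 (lower edge bevelled 2 mm); smooth black knob 32 mm diameter, 83 to 123.
- lens: The same lens unit: origin at the centre of its foot, z up. Grip its knob from above, fingertips just above the flange. Its weight is unknown, 0.27 to 0.73 kg. It is the only thing with a neck; the plain tube may stand in either of the two places.
- fork_seat (a point): Seat centre of the fork at the arm's free end, on top of its two tines. z up; -y points out of the open mouth, away from the stand, so the neck slides in along +y. Tines 60 mm long, 8 mm thick; the 34 mm wide slot between them runs from 30 mm before to 30 mm behind this point. Seated, the flange's underside lies on the tines and lens_center is 13.5 mm straight below this point.
- fork: The same fork head, origin on its rear pivot, 65 mm on the +y side of fork_seat. A rim 6 mm high stands on the tines round a 52 mm square recess about the seat, at the mouth too: the flange must come in above it, then be lowered. The head stays level as it sinks; empty, the seat is about 0.26 m above the table and can sink 150 mm. Over 20 N between unit and fork is too much.
- balancer (a joint): Angle (rad) of the swing arm: 0 at the upper stop, where it rests empty, growing as the fork sinks 0.22 m per rad; lower stop 0.70. From about 1 N on it yields as a damped spring, some 50 N per m at the fork. The unit's weight brings it to rest at 0.1 to 0.6. It must never swing faster than 0.3 rad/s (65 mm/s at the fork), nor 0.2 rad/s once released: over 0.5 N out of balance at release is too much.
- stand: Stand of the swing arm, fixed to the table: 110 mm square foot, steel column, 0.22 m tall; origin at the foot's underside below the arm's hinge (0.20 m up). Two parallel bars, 220 mm long, lead along its -y to the fork head (axes parallel to its own). At the upper stop they point 0.28 rad upward, so the sinking fork follows an arc: up to 9 mm further from the stand when they are level, then back.
- spare_tube: Bystander, not part of the job: the plain tube; origin at the centre of its underside. It must stay where it is.
- dish: Bystander, not part of the job: the glass dish; origin at the centre of its underside. It must stay where it is.
- driver: Bystander, not part of the job: the screwdriver; origin at the centre of its underside. It must stay where it is.
- clamp: Bystander, not part of the job: the clamp block; origin at the centre of its underside. It must stay where it is.
- collar: Bystander, not part of the job: the steel collar; origin at the centre of its underside. It must stay where it is.
- jar: Bystander, not part of the job: the amber jar; origin at the centre of its underside. It must stay where it is.
- slide_tray: Bystander, not part of the job: the slide tray; origin at the centre of its underside. It must stay where it is.
There are look-alikes about, which are no part of the job. What is shaped like the lens but green or white is not meant.

How it is judged:
On the way, in this order (a step that is already met when the one before it is completed fails the run):
1. the lens unit is lifted from the table by the gripper (height (world z) of lens above 0.05 m and contact force between the fingers and lens above 0.5 N), for 0.2 s.
2. the unit, still gripped, sits in the fork's recess with the arm sunk and at rest (horizontal distance between lens_center and fork_seat below 0.006 m and z of lens_center in the frame of fork_seat between -0.0165 and -0.0105 m and angle between lens_center's own z axis and vertical below 0.12 rad and value of joint balancer above 0.05 rad and velocity of joint balancer between -0.05 and 0.05 rad/s and contact force between the fingers and lens above 0.3 N and contact force between fork and lens above 1 N), for 0.3 s.
At the end, for the whole second after the job is handed in: The lens unit hangs in the fork, its flange flat on the tines inside the rim (centre within 6 mm of the seat's vertical, height within 3 mm, tilt under 0.12 rad); the arm has sunk by more than 0.05 rad and carries it at rest (below 0.05 rad/s) (horizontal distance between lens_center and fork_seat below 0.006 m and z of lens_center in the frame of fork_seat between -0.0165 and -0.0105 m and angle between lens_center's own z axis and vertical below 0.12 rad and value of joint balancer above 0.05 rad and velocity of joint balancer between -0.05 and 0.05 rad/s and linear speed of lens below 0.02 m/s and contact force between fork and lens above 1 N); the robot touches nothing.
It fails at once if the swing arm moves faster than 0.3 rad/s (dropped, sprung up or lowered too fast) (velocity of joint balancer above 0.3 rad/s or velocity of joint balancer below -0.3 rad/s).
It fails at once if the arm swings faster than 0.2 rad/s with the lens unit let go (released before it had settled) (contact force between the fingers and lens below 0.2 N and (velocity of joint balancer above 0.2 rad/s or velocity of joint balancer below -0.2 rad/s)).
It fails at once if the lens unit is forced against the fork with more than 20 N (contact force between fork and lens above 20 N).
It fails at once if the gripper pushes on the fork with more than 10 N (contact force between the fingers and fork above 10 N).
It fails at once if another thing on the table is moved more than 25 mm (distance of any of spare_tube, dish, driver, clamp, collar, jar, slide_tray from where it was at the start of the episode above 0.025 m).
It also fails if it takes over 72 s, if anything falls off the work surface, if the arm or the gripper's body presses on something with over 40 N, if the wrist force passes 120 N, or if a joint passes its speed limit or range.

## Robot

A 6-joint arm with a two-finger parallel gripper is mounted at the origin on the work surface. World frame = base frame: x ahead of the robot, y to its left, z up, the work surface at z = 0. Lengths are in m, angles in rad, forces in N, time in s.
With the tool pointing down it reaches from about 0.35 to 0.85 m from the base axis. Payload 8.1 kg.
Tool frame: the origin (TCP) lies between the finger pads; the fingertips stand 14 mm ahead of it and the grasp point (between the pads) lies 5 mm behind it; z points along the fingers, y is the direction in which the jaws open and shut (so a half turn about z gives the same grasp; the last joint's range is limited). The gripper opens to 93 mm and grips with 3 to 60 N. Pads are 15 mm wide; open, the fingers measure 128 mm over their backs; the gripper's body (75 mm by 188 mm) begins 65 mm behind the grasp point.
Start: joints at [1.155, 0.13, 1.488, -0, 1.523, -0.085], TCP at [0.195, 0.567, 0.233] pointing down, gripper open.
Joint ranges: [-2.96, 2.96], [-0.89, 2.26], [0.02, 2.5], [-1.34, 4.48], [0, 2.73], [-2.66, 2.66]. Speed limits (rad/s): [2.39, 2.39, 2.79, 3.14, 3.14, 3.14].

## Interface

Orientations are given as a rotation vector (axis times angle).
In Python, from plant import robot gives the robot as it stands.
- The arm moves only by the tool step_arm, never from a script. Its argument "targets" is a list of rows, each an object of numbers: "tx", "ty", "tz": the shift along the tool's x, y, z in mm; "ax", "ay", "az": the turn, a rotation vector about the tool's x, y, z in rad; "grip": the closure in counts, from 0 (fully open) to 255 (shut). In form: [{"tx": .., "ty": .., "tz": .., "ax": .., "ay": .., "az": .., "grip": ..}, ...]. A call has 1 to 20 rows; each row shifts and turns the commanded pose from where the row before left it, along the tool's axes as they then stand; what a row does not reach is not made up. A row lasts 1/10 s, in which the tool goes at most 50 mm and 8.59 degrees, less where a joint would pass 70% of its speed; a pose out of reach is approached as far as the arm can. A call with a gripper value outside its range is refused whole. The fingers move at their own pace and stop on an object; "squeeze" is the grip in N (left out, the last holds). Time passes only in rows, so rows that do not move let the fingers close. It gives the time, the measured TCP pose, the force and the opening at its end, in the units of the state.
- robot.read_state(): the state, without advancing time (a new reading comes with each control period).
- robot.read_camera(name): name is "scene" or "side" or "wrist"; returns a dict with "frame" (420x560x3 uint8, blue, green, red), "fx", "fy", "cx", "cy" (pixels), "R" (3x3) and "t" (3): a world point X has camera coordinates R X + t. Camera axes: x right, y down, z forward; pixel columns grow to the right and rows downward; lengths in m; the calibration is good to about 2 mm. The wrist camera is an equidistant fisheye: a pixel r from the principal point sees the ray r / f radians off the axis. A picture is of the moment at which its call begins. There is no depth.
- robot.close_job(): hands the job in, once; it reports no verdict.
The state is a dict: "t": time; "q": joint angles; "dq": joint speeds; "joint_torque": joint torques, N m; "tool_pos": TCP position; "orientation": TCP orientation; "force": force on the tool from outside, world axes, zero at the start; "wrist_torque": the same for the moment, N m; "opening": finger opening in m.
Only numpy, scipy, OpenCV 4.12 (cv2) and the standard library are available. Lean on these libraries where they do the work, as an engineer would, in place of code of your own. Each camera call takes 0.05 s, during which the arm holds its last target.

## Working session

There is one attempt and no reset: what is moved stays moved. The work goes in short steps, Python scripts to look and compute and a tool call to move; the robot and the scene stay as the last step left them, time stands still between calls to the robot, and variables do not carry over. Pictures are saved under pics/ and viewed, and the job is handed in when it is done.

Besides the shell and the picture viewer there is one more tool, called by a JSON object that holds its "name" and its "arguments", one argument or row to a line. step_arm: Moves the arm, as the interface text tells. Its arguments: {"type":"object","properties":{"targets":{"type":"array"},"squeeze":{"type":"number"}},"required":["targets"]}

```bash
mkdir -p pics; ls
cat > h.py <<'E'
import numpy as np, cv2
from plant import robot
def grab(n,tag):
    c=robot.read_camera(n); cv2.imwrite(f'pics/{tag}.png',c['frame']); np.savez(f'pics/{tag}.npz',**{k:np.array(v) for k,v in c.items()}); return c
def ray(c,u,v,fish=False):
    x=(u-c['cx'])/c['fx'];y=(v-c['cy'])/c['fy']
    if fish:
        r=np.hypot(x,y); d=np.array([x/r*np.sin(r),y/r*np.sin(r),np.cos(r)]) if r>1e-9 else np.array([0,0,1.])
    else: d=np.array([x,y,1.])
    R=np.array(c['R']);t=np.array(c['t']); o=-R.T@t; d=R.T@d; return o,d/np.linalg.norm(d)
def plane(c,u,v,z,fish=False):
    o,d=ray(c,u,v,fish); return o+d*(z-o[2])/d[2]
def proj(c,X,fish=False):
    p=np.array(c['R'])@np.array(X)+np.array(c['t'])
    if fish:
        r=np.hypot(p[0],p[1]);th=np.arctan2(r,p[2]); return np.array([c['cx']+c['fx']*th*p[0]/r,c['cy']+c['fy']*th*p[1]/r])
    return np.array([c['fx']*p[0]/p[2]+c['cx'],c['fy']*p[1]/p[2]+c['cy']])
def two(c1,a,c2,b):
    o1,d1=ray(c1,*a);o2,d2=ray(c2,*b)
    A=np.array([d1,-d2]).T; s=np.linalg.lstsq(A,o2-o1,rcond=None)[0]
    p,q=o1+s[0]*d1,o2+s[1]*d2; return (p+q)/2,np.linalg.norm(p-q)
def load(tag):
    d=np.load(f'pics/{tag}.npz'); return {k:d[k] for k in d.files}
E
python3 - <<'E'
from h import *
for n in ['scene','side','wrist']:
    c=grab(n,n+'0'); print(n,c['fx'],c['cx'],c['cy'],-np.array(c['R']).T@c['t'],np.array(c['R'])[2])
print(robot.read_state())
E
```

```text
pics
scene 461.2665538566069 278.1793690668242 205.6093234858348 [0.91624537 0.39425992 1.02289356] [-0.37677917 -0.34327101 -0.8603502 ]
side 421.8785436536523 271.7106341494951 207.62982537602628 [0.32747645 0.86101344 0.68541272] [ 0.20025843 -0.83218566 -0.51707213]
wrist 325.19226210127806 273.87707038890545 210.576105860977 [0.12821654 0.59087894 0.3840144 ] [ 0.2424308  -0.08539445 -0.96640317]
{'t': 0.15, 'q': array([ 1.15456936e+00,  1.31007097e-01,  1.48902554e+00, -2.49120959e-05,
        1.52301308e+00, -8.53807736e-02]), 'dq': array([ 0.00010555, -0.00141899, -0.00376829, -0.0006791 ,  0.00062294,
       -0.00106749]), 'joint_torque': array([ 2.65990802e-04, -5.60484695e+01, -4.92328906e+01,  7.68801919e-02,
        3.07596812e-02, -6.58006343e-05]), 'tool_pos': array([0.19471028, 0.5670789 , 0.23181879]), 'orientation': array([-5.17267599e-01, -3.09837367e+00,  2.22051885e-03]), 'force': array([-0.01780252, -0.51610459, -0.54828823]), 'wrist_torque': array([-0.02116298, -0.00756317, -0.0531777 ]), 'opening': 0.09256208353230923}
```

View pics/scene0.png

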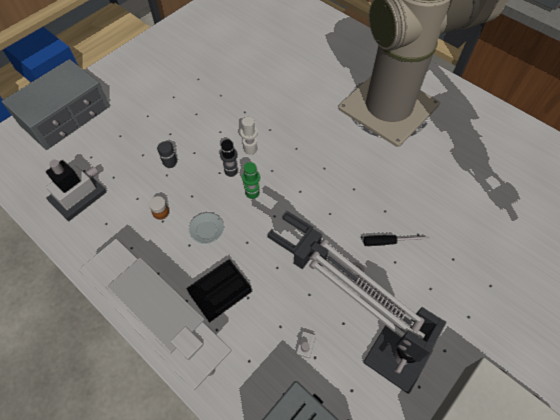

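View pics/side0.png

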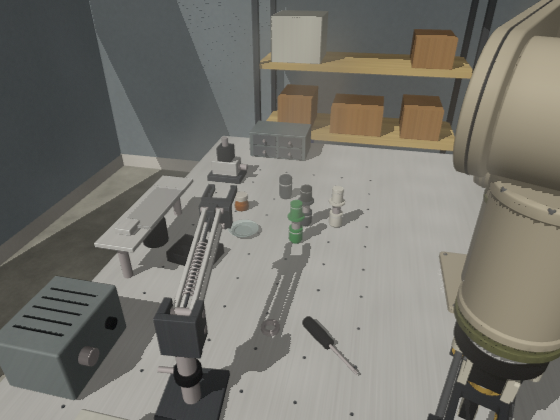

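View pics/wrist0.png

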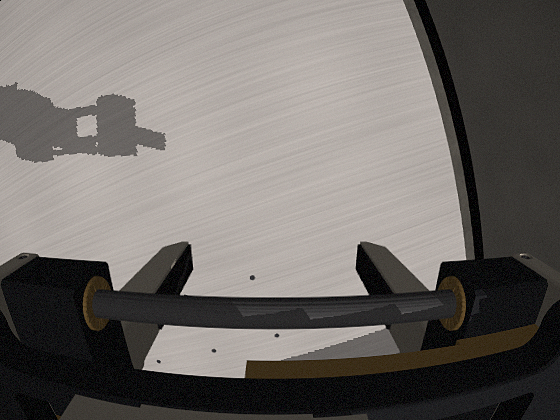

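The scene view shows white (248,135), green (251,180) and dark (229,157) spools, a dark plain tube at (167,153), and the fork head at (300,240). I'll enlarge these to confirm which one is the lens.

Run:
```python
import cv2,numpy as np
a=cv2.imread('pics/scene0.png');b=cv2.imread('pics/side0.png')
A=cv2.resize(a[100:210,140:280],None,fx=5.5,fy=5.4,interpolation=cv2.INTER_CUBIC)
cv2.imwrite('pics/c1.png',A)
B=cv2.resize(b[165:265,260:360],None,fx=6,fy=6,interpolation=cv2.INTER_CUBIC); cv2.imwrite('pics/c2.png',B)
C=cv2.resize(a[200:280,260:350],None,fx=7,fy=7,interpolation=cv2.INTER_CUBIC); cv2.imwrite('pics/c3.png',C)
C=cv2.resize(b[175:255,180:250],None,fx=7,fy=7,interpolation=cv2.INTER_CUBIC); cv2.imwrite('pics/c4.png',C)
```

```text
(no output)
```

View pics/c1.png

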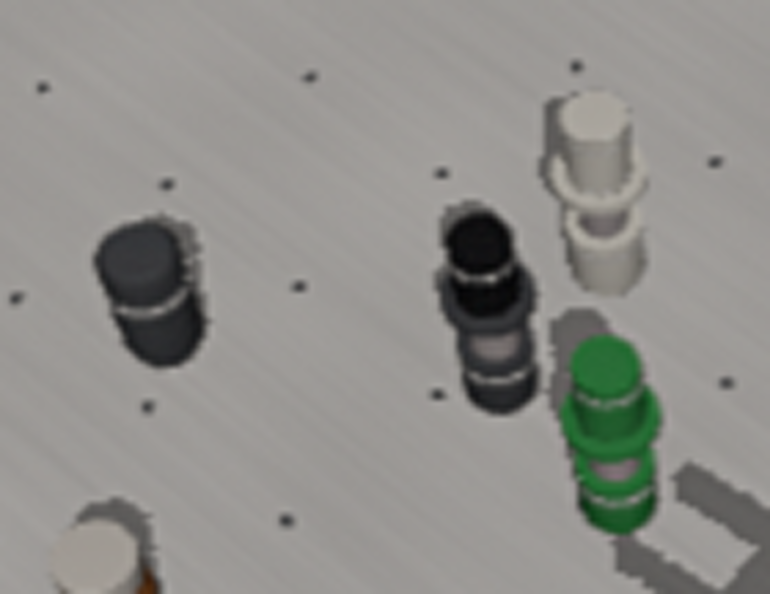

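View pics/c2.png

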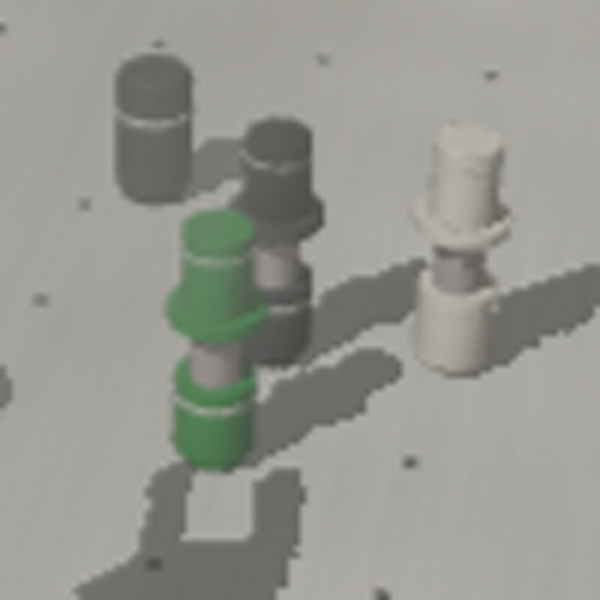

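View pics/c3.png

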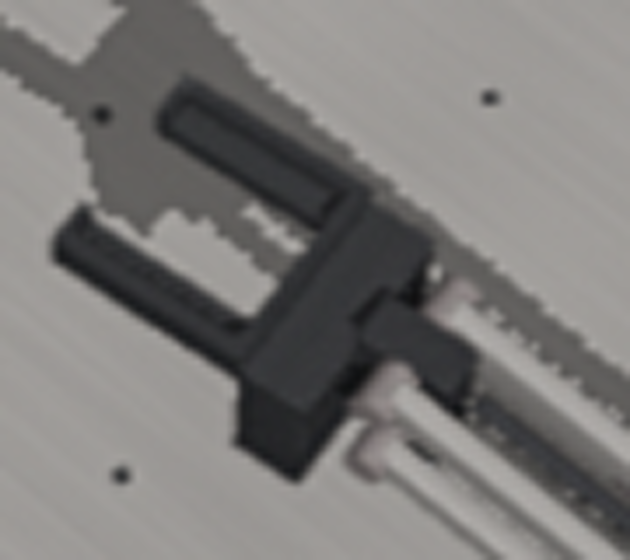

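View pics/c4.png

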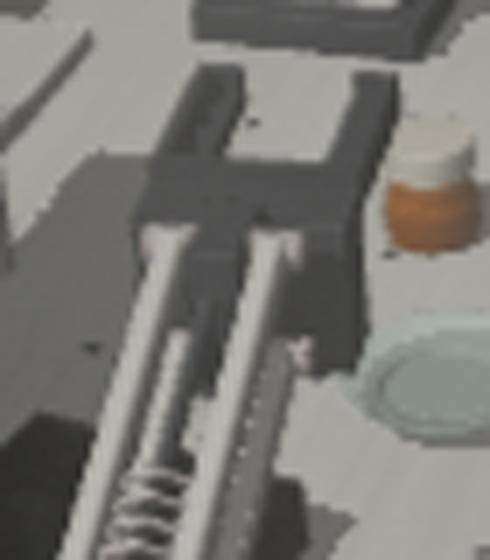

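The dark necked spool at scene (229,157) / side (306,205) is the lens: same shape as the look-alikes but neither green nor white, and it has a neck. The dark cylinder at (167,153) has no neck, so it's the spare tube. Next I'll measure the lens and fork.

Run:
```python
from h import *
s=load('scene0');d=load('side0')
P=lambda x,y:(140+x/5.5-.4,100+y/5.4-.4)
Q=lambda x,y:(260+x/6-.4,165+y/6-.4)
print('lens top 2view',two(s,P(480,240),d,Q(279,137)),'scene@.123',plane(s,*P(480,240),.123),'side',plane(d,*Q(279,137),.123))
print('knob lateral',plane(s,*P(447,240),.123),plane(s,*P(513,240),.123))
print('tube top',two(s,P(140,255),d,Q(152,77)))
print('green top',two(s,P(606,362),d,Q(218,228)), 'white',two(s,P(596,117),d,Q(470,140)))
F=lambda x,y:(260+x/7-.4,200+y/7-.4)
G=lambda x,y:(180+x/7-.4,175+y/7-.4)
for n,f in dict(tipAout=(187,75),tipAin=(160,120),tipBin=(85,205),tipBout=(55,240),slotA=(325,228),slotB=(250,318),headA=(432,240),headB=(298,480)).items(): print(n,plane(s,*F(*f),.264))
for n,f in dict(LtipL=(200,65),LtipR=(245,67),RtipL=(355,72),RtipR=(398,75),slotL=(220,158),slotR=(325,162)).items(): print('side',n,plane(d,*G(*f),.264))
for a,b in [((85,205),(245,67)),((160,120),(355,72)),((187,75),(398,75)),((55,240),(200,65)),((250,318),(220,158)),((325,228),(325,162))]: print(two(s,F(*a),d,G(*b)))
```

```text
lens top 2view (array([ 0.47614326, -0.17690711,  0.12106058]), np.float64(0.0028987234923214832)) scene@.123 [ 0.47568545 -0.17684541  0.123     ] side [ 0.47637988 -0.17113277  0.123     ]
knob lateral [ 0.48556032 -0.18785241  0.123     ] [ 0.46581158 -0.16583954  0.123     ]
tube top (array([ 0.56583287, -0.32086819,  0.07136985]), np.float64(0.004007758690476177))
green top (array([ 0.48834592, -0.08683007,  0.12202957]), np.float64(0.003518353669553742)) white (array([ 0.38896408, -0.18846169,  0.12288744]), np.float64(0.0014019530590038067))
tipAout [0.5812854  0.10993191 0.264     ]
tipAin [0.59662839 0.11380487 0.264     ]
tipBin [0.62919621 0.11621612 0.264     ]
tipBout [0.64216758 0.11736103 0.264     ]
slotA [0.59188511 0.1679941  0.264     ]
slotB [0.62498987 0.17050227 0.264     ]
headA [0.57575452 0.19126126 0.264     ]
headB [0.6511052  0.20922898 0.264     ]
side LtipL [0.64571436 0.11649562 0.264     ]
side LtipR [0.63181675 0.11479385 0.264     ]
side RtipL [0.59799935 0.11072406 0.264     ]
side RtipR [0.58464814 0.109785   0.264     ]
side slotL [0.61973403 0.16938445 0.264     ]
side slotR [0.5893432  0.16509297 0.264     ]
(array([0.63033234, 0.11724885, 0.26579204]), np.float64(0.0010501873328347367))
(array([0.59704134, 0.11419586, 0.26569061]), np.float64(0.0006626691600030542))
(array([0.58311163, 0.11140231, 0.26579971]), np.float64(0.0022566185597537205))
(array([0.64378098, 0.11884255, 0.26609349]), np.float64(0.0019915575225578556))
(array([0.62221555, 0.16832243, 0.26167086]), np.float64(0.004322723275485351))
(array([0.59023879, 0.16675446, 0.26367822]), np.float64(0.0033586413749756724))
```

{"name": "step_arm", "arguments": {
  "targets": [
    {"tz": -25},
    {"tz": -40, "az": 0.14},
    {"tz": -40, "az": 0.14},
    {"tz": -30, "az": 0.14},
    {"tz": -15, "az": 0.14},
    {"az": 0.14},
    {"az": 0.14},
    {"az": 0.14},
    {"az": 0.14},
    {"grip": 80}
  ]
}}

```text
schema error: expected keys tx, ty, tz, ax, ay, az, grip
```

{"name": "step_arm", "arguments": {
  "targets": [
    {"tx": -15, "ty": 4},
    {"tx": -30, "ty": 8},
    {"tx": -42, "ty": 10},
    {"tx": -42, "ty": 10},
    {"tx": -42, "ty": 10},
    {"tx": -42, "ty": 10},
    {"tx": -42, "ty": 10},
    {"tx": -42, "ty": 10},
    {"tx": -42, "ty": 10},
    {"tx": -42, "ty": 10},
    {"tx": -42, "ty": 10},
    {"tx": -42, "ty": 10},
    {"tx": -42, "ty": 10},
    {"tx": -42, "ty": 10},
    {"tx": -42, "ty": 10},
    {"tx": -42, "ty": 10},
    {"tx": -42, "ty": 10},
    {"tx": -42, "ty": 10},
    {"tx": -42, "ty": 10},
    {"tx": -42, "ty": 10}
  ]
}}

```text
schema error: expected keys tx, ty, tz, ax, ay, az, grip
```

Run:
```python
from h import *
c=grab('wrist','w1'); s=robot.read_state(); print(s)
from scipy.spatial.transform import Rotation as R
print(R.from_rotvec(s['orientation']).as_matrix())
print(proj(c,[.476,-.177,.123],True))
```

```text
{'t': 0.2, 'q': array([ 1.15459913e+00,  1.30893472e-01,  1.48882546e+00, -1.33357110e-05,
        1.52300737e+00, -8.53887779e-02]), 'dq': array([-8.40263338e-05, -3.57454126e-03, -3.33463813e-03, -1.29384489e-03,
        2.79967691e-03, -9.86813132e-04]), 'joint_torque': array([ 1.89903236e-03, -5.59766579e+01, -4.91735923e+01,  7.67492456e-02,
        3.16826021e-02, -1.96311089e-04]), 'tool_pos': array([0.19473093, 0.56717999, 0.23199656]), 'orientation': array([-5.17221220e-01, -3.09845075e+00,  1.73006448e-03]), 'force': array([ 0.23932689, -0.26997687,  0.13652919]), 'wrist_torque': array([ 0.02777344, -0.01959942,  0.01105205]), 'opening': 0.0926849739842986}
[[-9.45780261e-01  3.24806863e-01 -4.46133200e-04]
 [ 3.24807159e-01  9.45779691e-01 -1.04225581e-03]
 [ 8.34118808e-05 -1.13065223e-03 -9.99999357e-01]]
[ -4.45392576 434.07079104]
```

View pics/w1.png

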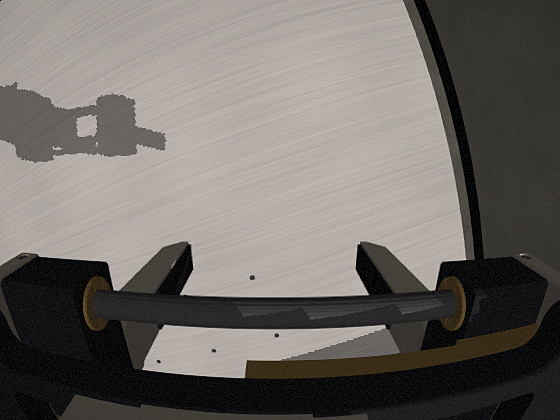

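All keys are required in each row; nothing has moved yet.

{"name": "step_arm", "arguments": {
  "targets": [
    {"tx": 0, "ty": 0, "tz": -25, "ax": 0, "ay": 0, "az": 0, "grip": 0},
    {"tx": 0, "ty": 0, "tz": -40, "ax": 0, "ay": 0, "az": 0.14, "grip": 0},
    {"tx": 0, "ty": 0, "tz": -40, "ax": 0, "ay": 0, "az": 0.14, "grip": 0},
    {"tx": 0, "ty": 0, "tz": -30, "ax": 0, "ay": 0, "az": 0.14, "grip": 80},
    {"tx": 0, "ty": 0, "tz": -15, "ax": 0, "ay": 0, "az": 0.14, "grip": 80},
    {"tx": 0, "ty": 0, "tz": 0, "ax": 0, "ay": 0, "az": 0.14, "grip": 80},
    {"tx": 0, "ty": 0, "tz": 0, "ax": 0, "ay": 0, "az": 0.14, "grip": 80},
    {"tx": 0, "ty": 0, "tz": 0, "ax": 0, "ay": 0, "az": 0.14, "grip": 80},
    {"tx": 0, "ty": 0, "tz": 0, "ax": 0, "ay": 0, "az": 0.14, "grip": 80},
    {"tx": 0, "ty": 0, "tz": 0, "ax": 0, "ay": 0, "az": 0, "grip": 80}
  ]
}}

```text
t: 1.2
tool_pos: [0.1948, 0.5674, 0.3824]
orientation: [2.087, 2.348, -0.001]
force: [0.2, 0.0, -0.9]
opening: 0.064
```

{"name": "step_arm", "arguments": {
  "targets": [
    {"tx": -15, "ty": 4, "tz": 0, "ax": 0, "ay": 0, "az": 0, "grip": 80},
    {"tx": -30, "ty": 8, "tz": 0, "ax": 0, "ay": 0, "az": 0, "grip": 80},
    {"tx": -42, "ty": 10, "tz": 0, "ax": 0, "ay": 0, "az": 0, "grip": 80},
    {"tx": -42, "ty": 10, "tz": 0, "ax": 0, "ay": 0, "az": 0, "grip": 80},
    {"tx": -42, "ty": 10, "tz": 0, "ax": 0, "ay": 0, "az": 0, "grip": 80},
    {"tx": -42, "ty": 10, "tz": 0, "ax": 0, "ay": 0, "az": 0, "grip": 80},
    {"tx": -42, "ty": 10, "tz": 0, "ax": 0, "ay": 0, "az": 0, "grip": 80},
    {"tx": -42, "ty": 10, "tz": 0, "ax": 0, "ay": 0, "az": 0, "grip": 80},
    {"tx": -42, "ty": 10, "tz": 0, "ax": 0, "ay": 0, "az": 0, "grip": 80},
    {"tx": -42, "ty": 10, "tz": 0, "ax": 0, "ay": 0, "az": 0, "grip": 80},
    {"tx": -42, "ty": 10, "tz": 0, "ax": 0, "ay": 0, "az": 0, "grip": 80},
    {"tx": -42, "ty": 10, "tz": 0, "ax": 0, "ay": 0, "az": 0, "grip": 80},
    {"tx": -42, "ty": 10, "tz": 0, "ax": 0, "ay": 0, "az": 0, "grip": 80},
    {"tx": -42, "ty": 10, "tz": 0, "ax": 0, "ay": 0, "az": 0, "grip": 80},
    {"tx": -42, "ty": 10, "tz": 0, "ax": 0, "ay": 0, "az": 0, "grip": 80},
    {"tx": -42, "ty": 10, "tz": 0, "ax": 0, "ay": 0, "az": 0, "grip": 80},
    {"tx": -42, "ty": 10, "tz": 0, "ax": 0, "ay": 0, "az": 0, "grip": 80},
    {"tx": -30, "ty": 10, "tz": 0, "ax": 0, "ay": 0, "az": 0, "grip": 80},
    {"tx": -15, "ty": 6, "tz": 0, "ax": 0, "ay": 0, "az": 0, "grip": 80},
    {"tx": 0, "ty": 0, "tz": 0, "ax": 0, "ay": 0, "az": 0, "grip": 80}
  ]
}}

```text
t: 3.2
tool_pos: [0.4579, -0.1277, 0.3818]
orientation: [-2.082, -2.351, 0.001]
force: [-0.9, 0.2, 0.5]
opening: 0.0641
```

Run:
```python
from h import *
c=grab('wrist','w2'); s=robot.read_state(); print(s)
from scipy.spatial.transform import Rotation as R
print(R.from_rotvec(s['orientation']).as_matrix())
print(proj(c,[.476,-.177,.123],True))
```

```text
{'t': 3.25, 'q': array([-3.77947324e-01, -2.19011834e-01,  1.55801229e+00,  1.42116469e-04,
        1.80395921e+00, -4.99466718e-01]), 'dq': array([ 0.02974831, -0.02944062,  0.01443799,  0.00468286,  0.00653077,
        0.02383935]), 'joint_torque': array([ -1.2006864 , -37.04597354, -49.70125794,  -0.12985584,
        -0.18526856,  -0.27096354]), 'tool_pos': array([ 0.45765709, -0.12656372,  0.3821042 ]), 'orientation': array([-2.08152926e+00, -2.35126954e+00,  5.25093519e-04]), 'force': array([-0.15062409, -0.02456868,  0.71294198]), 'wrist_torque': array([-0.09586415,  0.09821121, -0.0077937 ]), 'opening': 0.06360757112413368}
[[-1.21252563e-01  9.92620939e-01 -1.21950633e-03]
 [ 9.92621385e-01  1.21253395e-01  6.32956601e-04]
 [ 7.76155259e-04 -1.13376046e-03 -9.99999056e-01]]
[282.71125454 220.27964582]
```

View pics/w2.png

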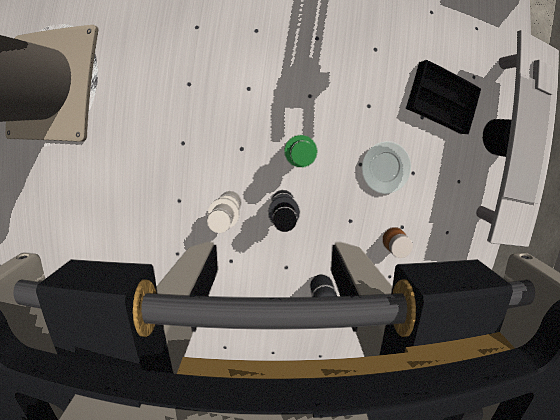

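Run:
```python
from h import *
c=load('w2');f=c['frame'];a=cv2.resize(f[180:245,200:330],None,fx=6,fy=6,interpolation=cv2.INTER_CUBIC);cv2.imwrite('pics/c5.png',a)
print(-c['R'].T@c['t'])
g=f.max(2);m=(g<22).astype(np.uint8);n,l,st,ce=cv2.connectedComponentsWithStats(m)
for i in range(1,n):
    if 30<st[i,4]<2000 and 250<ce[i,0]<320 and 180<ce[i,1]<250: print(st[i],ce[i])
for p in [(285,217),(284.5,218)]: print(plane(c,*p,.123,True))
```

```text
[ 0.45023644 -0.05672588  0.53412702]
[273 202  21  11  67] [282.74626866 205.80597015]
[273 209  23  22 171] [284.01169591 220.90643275]
[ 0.47841531 -0.17217186  0.123     ]
[ 0.4779389  -0.17360975  0.123     ]
```

View pics/c5.png

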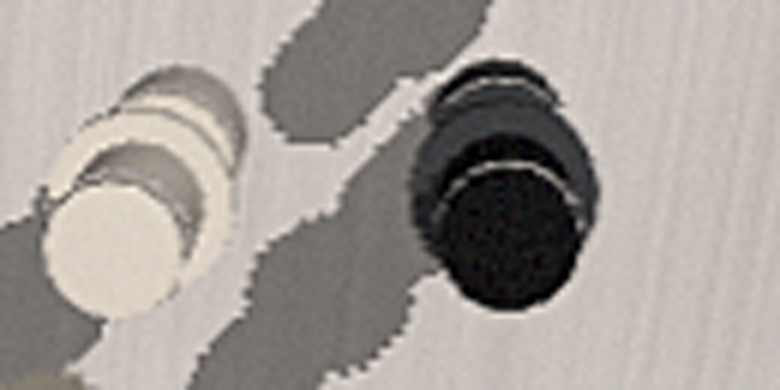

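{"name": "step_arm", "arguments": {
  "targets": [
    {"tx": -20, "ty": 5, "tz": 10, "ax": 0, "ay": 0, "az": 0, "grip": 80},
    {"tx": -20, "ty": 5, "tz": 30, "ax": 0, "ay": 0, "az": 0, "grip": 80},
    {"tx": -10, "ty": 3, "tz": 40, "ax": 0, "ay": 0, "az": 0, "grip": 80},
    {"tx": 0, "ty": 0, "tz": 40, "ax": 0, "ay": 0, "az": 0, "grip": 80},
    {"tx": 0, "ty": 0, "tz": 35, "ax": 0, "ay": 0, "az": 0, "grip": 80},
    {"tx": 0, "ty": 0, "tz": 15, "ax": 0, "ay": 0, "az": 0, "grip": 80},
    {"tx": 0, "ty": 0, "tz": 0, "ax": 0, "ay": 0, "az": 0, "grip": 80},
    {"tx": 0, "ty": 0, "tz": 0, "ax": 0, "ay": 0, "az": 0, "grip": 80}
  ]
}}

```text
t: 4.05
tool_pos: [0.4774, -0.1739, 0.2145]
orientation: [2.081, 2.351, 0.001]
force: [0.1, 0.1, 0.8]
opening: 0.0641
```

Run:
```python
from h import *
c=grab('wrist','w3'); s=robot.read_state(); print(s['tool_pos'],s['force'])
f=c['frame'];a=cv2.resize(f[180:310,180:360],None,fx=4,fy=4,interpolation=cv2.INTER_CUBIC);cv2.imwrite('pics/c6.png',a)
print(proj(c,[.477,-.175,.123],True))
```

```text
[ 0.47782465 -0.17422701  0.21523528] [-0.30174567  0.03307519 -0.01968123]
[272.13151491 219.93905053]
```

View pics/c6.png

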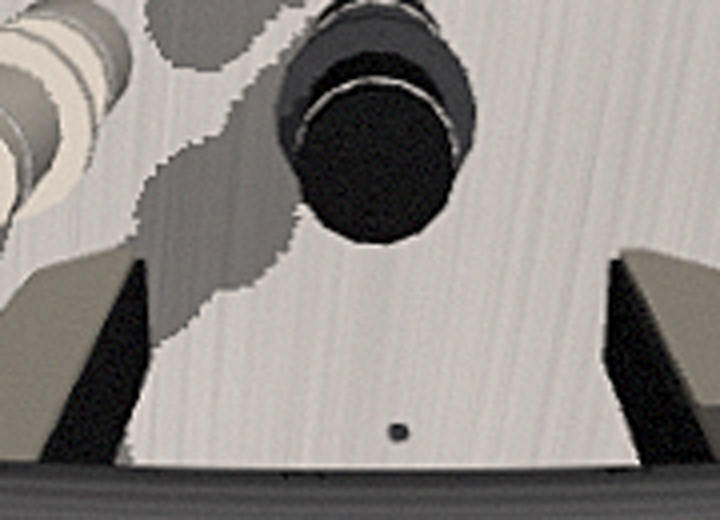

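Run:
```python
from h import *
c=load('w3'); print(plane(c,273.9,220.4,.123,True))
```

```text
[ 0.47841866 -0.17520761  0.123     ]
```

{"name": "step_arm", "arguments": {
  "targets": [
    {"tx": -1, "ty": 0.5, "tz": 15, "ax": 0, "ay": 0, "az": 0, "grip": 80},
    {"tx": 0, "ty": 0, "tz": 30, "ax": 0, "ay": 0, "az": 0, "grip": 80},
    {"tx": 0, "ty": 0, "tz": 30, "ax": 0, "ay": 0, "az": 0, "grip": 80},
    {"tx": 0, "ty": 0, "tz": 20, "ax": 0, "ay": 0, "az": 0, "grip": 80},
    {"tx": 0, "ty": 0, "tz": 15, "ax": 0, "ay": 0, "az": 0, "grip": 80},
    {"tx": 0, "ty": 0, "tz": 5, "ax": 0, "ay": 0, "az": 0, "grip": 80},
    {"tx": 0, "ty": 0, "tz": 0, "ax": 0, "ay": 0, "az": 0, "grip": 80},
    {"tx": 0, "ty": 0, "tz": 0, "ax": 0, "ay": 0, "az": 0, "grip": 80},
    {"tx": 0, "ty": 0, "tz": 0, "ax": 0, "ay": 0, "az": 0, "grip": 80},
    {"tx": 0, "ty": 0, "tz": 0, "ax": 0, "ay": 0, "az": 0, "grip": 80}
  ]
}}

```text
t: 5.1
tool_pos: [0.478, -0.1754, 0.0987]
orientation: [2.083, 2.349, 0.001]
force: [-0.1, -0.0, -0.0]
opening: 0.064
```

Run:
```python
from h import *
F=[]
for i in range(6):
    c=robot.read_camera('wrist'); s=robot.read_state(); F.append(s['force'])
print(s['tool_pos'],np.mean(F,0),np.std(F,0))
c=grab('wrist','w4')
```

```text
[ 0.47731737 -0.17506137  0.09773188] [0.35292297 0.23386923 0.18519419] [0.23021397 0.63779505 0.42657721]
```

View pics/w4.png

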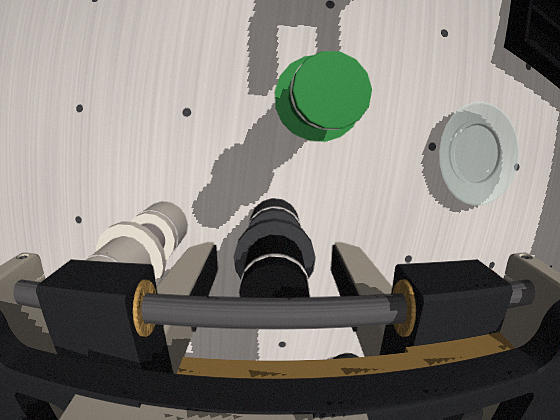

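{"name": "step_arm", "arguments": {
  "targets": [
    {"tx": 0, "ty": 0, "tz": -1.5, "ax": 0, "ay": 0, "az": 0, "grip": 80},
    {"tx": 0, "ty": 0, "tz": 0, "ax": 0, "ay": 0, "az": 0, "grip": 120},
    {"tx": 0, "ty": 0, "tz": 0, "ax": 0, "ay": 0, "az": 0, "grip": 160},
    {"tx": 0, "ty": 0, "tz": 0, "ax": 0, "ay": 0, "az": 0, "grip": 200},
    {"tx": 0, "ty": 0, "tz": 0, "ax": 0, "ay": 0, "az": 0, "grip": 255},
    {"tx": 0, "ty": 0, "tz": 0, "ax": 0, "ay": 0, "az": 0, "grip": 255},
    {"tx": 0, "ty": 0, "tz": 0, "ax": 0, "ay": 0, "az": 0, "grip": 255},
    {"tx": 0, "ty": 0, "tz": 0, "ax": 0, "ay": 0, "az": 0, "grip": 255}
  ],
  "squeeze": 40
}}

```text
t: 6.25
tool_pos: [0.4773, -0.175, 0.0991]
orientation: [2.084, 2.351, 0.0]
force: [0.1, 0.8, -1.0]
opening: 0.0311
```

{"name": "step_arm", "arguments": {
  "targets": [
    {"tx": 0, "ty": 0, "tz": -5, "ax": 0, "ay": 0, "az": 0, "grip": 255},
    {"tx": 0, "ty": 0, "tz": -15, "ax": 0, "ay": 0, "az": 0, "grip": 255},
    {"tx": 0, "ty": 0, "tz": -30, "ax": 0, "ay": 0, "az": 0, "grip": 255},
    {"tx": 0, "ty": 0, "tz": -40, "ax": 0, "ay": 0, "az": 0, "grip": 255},
    {"tx": 0, "ty": 0, "tz": -40, "ax": 0, "ay": 0, "az": 0, "grip": 255},
    {"tx": 0, "ty": 0, "tz": -40, "ax": 0, "ay": 0, "az": 0, "grip": 255},
    {"tx": 0, "ty": 0, "tz": -40, "ax": 0, "ay": 0, "az": 0, "grip": 255},
    {"tx": 0, "ty": 0, "tz": -30, "ax": 0, "ay": 0, "az": 0, "grip": 255},
    {"tx": 0, "ty": 0, "tz": -20, "ax": 0, "ay": 0, "az": 0, "grip": 255},
    {"tx": 0, "ty": 0, "tz": -10, "ax": 0, "ay": 0, "az": 0, "grip": 255},
    {"tx": 0, "ty": 0, "tz": 0, "ax": 0, "ay": 0, "az": 0, "grip": 255},
    {"tx": 0, "ty": 0, "tz": 0, "ax": 0, "ay": 0, "az": 0, "grip": 255}
  ]
}}

```text
t: 7.45
tool_pos: [0.4769, -0.1749, 0.3681]
orientation: [-2.083, -2.349, 0.001]
force: [0.2, 0.8, -6.3]
opening: 0.0314
```

Run:
```python
from h import *
F=[];T=[]
for i in range(8):
    c=grab(['wrist','scene','side'][i%3],['w5','s5','d5'][i%3]); s=robot.read_state(); F.append(s['force']);T.append(s['tool_pos'])
print(s['t'],np.mean(T,0),np.mean(F,0),np.std(F,0),s['opening'])
```

```text
7.85 [ 0.47687797 -0.17485456  0.36782991] [-0.03886573  0.16628162 -5.45066988] [0.5037044  0.58608826 0.34398266] 0.03135202671741189
```

View pics/w5.png

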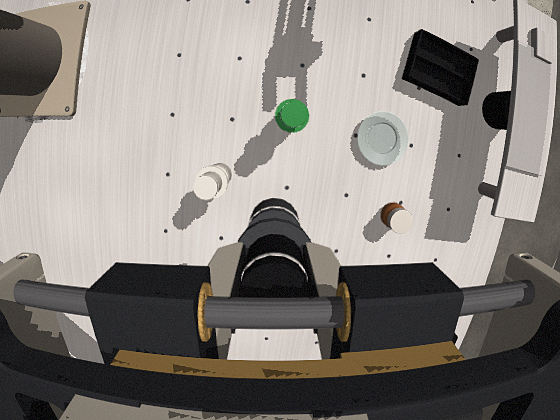

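View pics/s5.png

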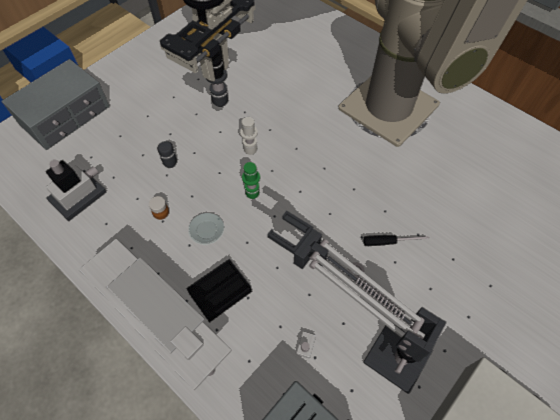

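View pics/d5.png

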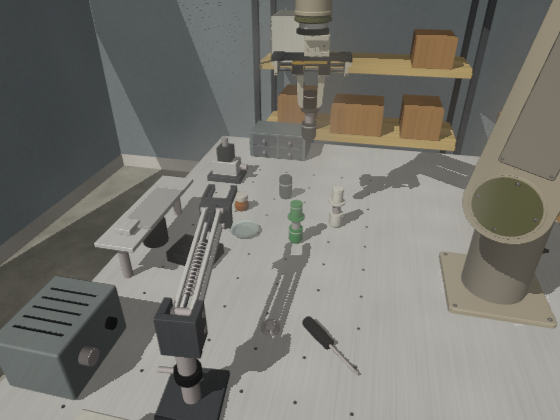

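{"name": "step_arm", "arguments": {
  "targets": [
    {"tx": 5, "ty": 4, "tz": 0, "ax": 0, "ay": 0, "az": 0, "grip": 255},
    {"tx": 12, "ty": 10, "tz": 0, "ax": 0, "ay": 0, "az": 0, "grip": 255},
    {"tx": 20, "ty": 17, "tz": 0, "ax": 0, "ay": 0, "az": 0, "grip": 255},
    {"tx": 25, "ty": 21, "tz": 0, "ax": 0, "ay": 0, "az": 0, "grip": 255},
    {"tx": 25, "ty": 21, "tz": 0, "ax": 0, "ay": 0, "az": 0, "grip": 255},
    {"tx": 25, "ty": 21, "tz": 0, "ax": 0, "ay": 0, "az": 0, "grip": 255},
    {"tx": 25, "ty": 21, "tz": 0, "ax": 0, "ay": 0, "az": 0, "grip": 255},
    {"tx": 25, "ty": 21, "tz": 0, "ax": 0, "ay": 0, "az": 0, "grip": 255},
    {"tx": 20, "ty": 17, "tz": 0, "ax": 0, "ay": 0, "az": 0, "grip": 255},
    {"tx": 13, "ty": 12, "tz": 0, "ax": 0, "ay": 0, "az": 0, "grip": 255},
    {"tx": 6, "ty": 5, "tz": 0, "ax": 0, "ay": 0, "az": 0, "grip": 255},
    {"tx": 0, "ty": 0, "tz": 0, "ax": 0, "ay": 0, "az": 0, "grip": 255},
    {"tx": 0, "ty": 0, "tz": 0, "ax": 0, "ay": 0, "az": 0, "grip": 255}
  ]
}}

```text
t: 9.15
tool_pos: [0.6218, 0.0444, 0.3691]
orientation: [-2.084, -2.35, 0.001]
force: [0.0, 0.1, -5.5]
opening: 0.0312
```

Run:
```python
from h import *
F=[];T=[]
for i in range(3):
    c=grab(['wrist','scene','side'][i%3],['w6','s6','d6'][i%3]); s=robot.read_state(); F.append(s['force']);T.append(s['tool_pos'])
print(s['t'],np.mean(T,0),np.mean(F,0),s['opening'])
```

```text
9.3 [0.62171188 0.04400238 0.36936049] [-0.5812901   0.15623843 -5.0167219 ] 0.03181949797820292
```

View pics/w6.png

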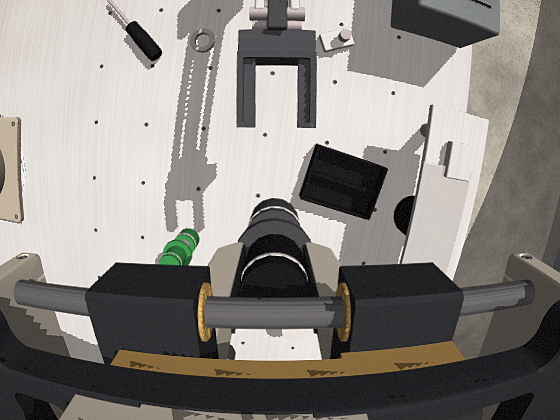

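View pics/s6.png

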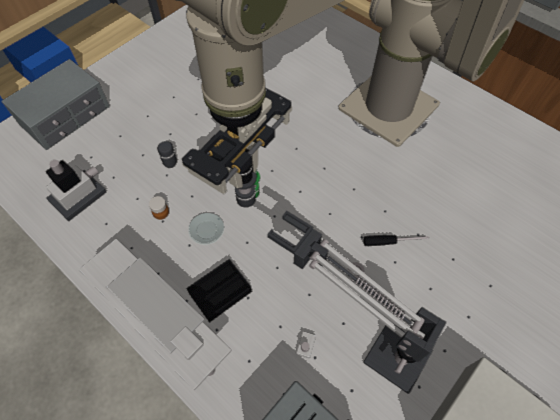

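View pics/d6.png

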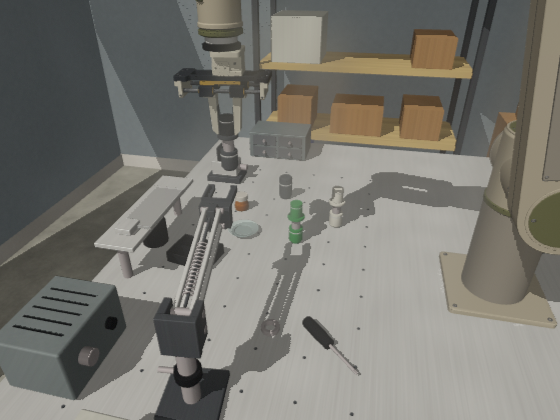

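The wrist view shows the fork clearly: tine tips around (237..256,127) and (298..316,127), slot end near (278,68). I'll enlarge it and cast the corners.

Run:
```python
from h import *
c=load('w6');f=c['frame'];a=cv2.resize(f[20:140,220:340],None,fx=5,fy=5,interpolation=cv2.INTER_CUBIC);cv2.imwrite('pics/c7.png',a)
```

```text
(no output)
```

View pics/c7.png

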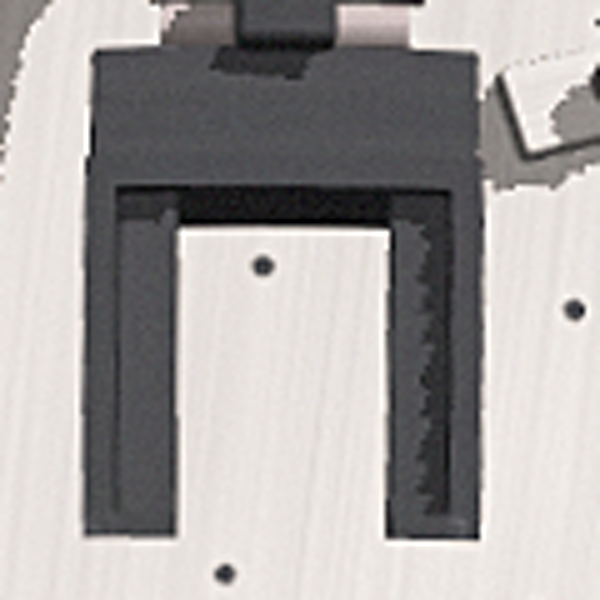

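Run:
```python
from h import *
c=load('w6')
W=lambda x,y,z:plane(c,220+x/5-.4,20+y/5-.4,z,True)
P={}
for n,(x,y) in dict(AO=(85,535),AI=(178,535),BI=(387,537),BO=(480,537),RA=(117,187),RB=(450,189),HA=(95,55),HB=(477,57)).items(): P[n]=W(x,y,.266);print(n,P[n])
m=(P['AO']+P['BO'])/2; mi=(P['AI']+P['BI'])/2; r=(P['RA']+P['RB'])/2;h=(P['HA']+P['HB'])/2
print(m,mi,r,h); d=P['BO']-P['AO'];print('w',np.linalg.norm(d),np.linalg.norm(P['BI']-P['AI']),np.linalg.norm(P['RB']-P['RA']),'ang',np.arctan2(d[1],d[0]))
d=P['RB']-P['RA'];print(np.arctan2(d[1],d[0]))
for q in (r,h): e=q-m;print(np.linalg.norm(e),np.arctan2(-e[0],e[1]))
for a,b in [('AO','HA'),('BO','HB')]:
  e=P[b]-P[a];print(np.arctan2(-e[0],e[1]))
# lens in view
s=load('s6');sd=load('d6')
for cc,t in((s,'s6'),(sd,'d6')):
    print(proj(cc,[.6217,.044,.27]),proj(cc,[.6217,.044,.345]))
a=cv2.resize(s['frame'][150:215,220:285],None,fx=8,fy=8,interpolation=cv2.INTER_CUBIC);b=cv2.resize(sd['frame'][110:190,195:260],None,fx=7,fy=7,interpolation=cv2.INTER_CUBIC)
cv2.imwrite('pics/c8.png',a);cv2.imwrite('pics/c9.png',b)
```

```text
AO [0.58505591 0.11176363 0.266     ]
AI [0.59952971 0.1132808  0.266     ]
BI [0.63183652 0.11687189 0.266     ]
BO [0.64629038 0.1188531  0.266     ]
RA [0.5835252  0.16752917 0.266     ]
RB [0.63488395 0.17346858 0.266     ]
HA [0.57726729 0.18926942 0.266     ]
HB [0.63664304 0.19623486 0.266     ]
[0.61567315 0.11530836 0.266     ] [0.61568311 0.11507634 0.266     ] [0.60920458 0.17049888 0.266     ] [0.60695516 0.19275214 0.266     ]
w 0.061643493614976584 0.03250578044070318 0.051701034447167976 ang 0.1152626898901994
0.11513408060861949
0.05556829507080499 0.11667209188664034
0.07793293253031504 0.11209986571877426
0.100154672927758
0.12403209009259224
[246.38432348 202.37994838] [243.73385976 180.47376551]
[229.32420486 167.90320287] [227.23082589 136.61702851]
```

View pics/c8.png

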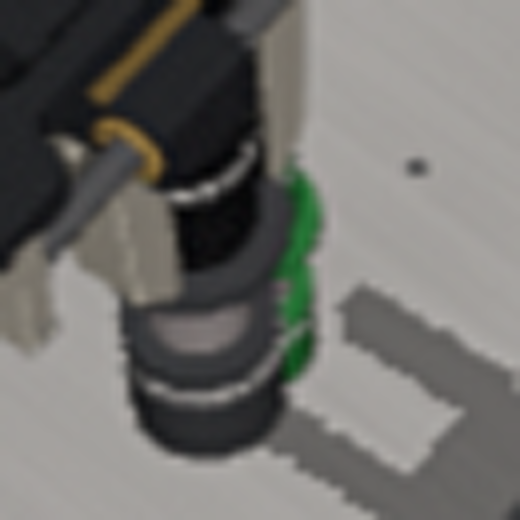

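View pics/c9.png

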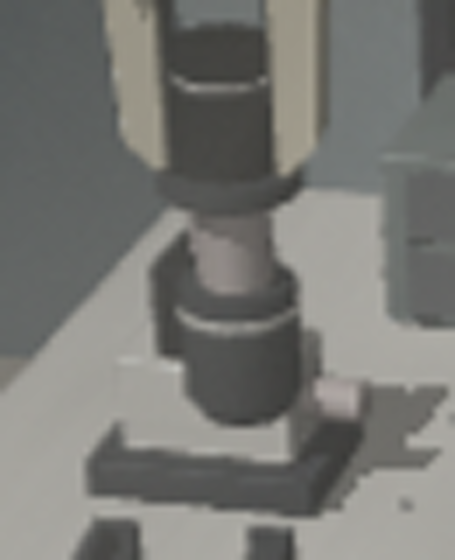

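{"name": "step_arm", "arguments": {
  "targets": [
    {"tx": 0, "ty": 1, "tz": 6, "ax": 0, "ay": 0, "az": 0, "grip": 255},
    {"tx": 0, "ty": 1, "tz": 14, "ax": 0, "ay": 0, "az": 0, "grip": 255},
    {"tx": 0, "ty": 0, "tz": 18, "ax": 0, "ay": 0, "az": 0, "grip": 255},
    {"tx": 0, "ty": 0, "tz": 18, "ax": 0, "ay": 0, "az": 0, "grip": 255},
    {"tx": 0, "ty": 0, "tz": 10, "ax": 0, "ay": 0, "az": 0, "grip": 255},
    {"tx": 0, "ty": 0, "tz": 5, "ax": 0, "ay": 0, "az": 0, "grip": 255},
    {"tx": 15, "ty": 0, "tz": 0, "ax": 0, "ay": 0, "az": 0, "grip": 255},
    {"tx": 15, "ty": 0, "tz": 0, "ax": 0, "ay": 0, "az": 0, "grip": 255},
    {"tx": 5, "ty": 0, "tz": 0, "ax": 0, "ay": 0, "az": 0, "grip": 255},
    {"tx": 0, "ty": 0, "tz": 0, "ax": 0, "ay": 0, "az": 0, "grip": 255},
    {"tx": 0, "ty": 0, "tz": 0, "ax": 0, "ay": 0, "az": 0, "grip": 255}
  ]
}}

```text
t: 10.4
tool_pos: [0.62, 0.0801, 0.2987]
orientation: [2.083, 2.351, 0.001]
force: [-0.3, 0.5, -4.8]
opening: 0.0314
```

Run:
```python
from h import *
F=[];T=[]
for i in range(3):
    c=grab(['wrist','scene','side'][i%3],['w7','s7','d7'][i%3]); s=robot.read_state(); F.append(s['force']);T.append(s['tool_pos'])
print(s['t'],np.mean(T,0),np.mean(F,0),s['opening'])
s=load('s7');sd=load('d7');w=load('w7')
a=cv2.resize(s['frame'][170:270,220:340],None,fx=6,fy=6,interpolation=cv2.INTER_CUBIC);b=cv2.resize(sd['frame'][130:230,180:260],None,fx=6,fy=6,interpolation=cv2.INTER_CUBIC)
cv2.imwrite('pics/c10.png',a);cv2.imwrite('pics/c11.png',b);cv2.imwrite('pics/c12.png',cv2.resize(w['frame'][50:300,180:380],None,fx=2.4,fy=2.4,interpolation=cv2.INTER_CUBIC))
```

```text
10.55 [0.61992858 0.07963762 0.29841533] [ 0.01050717  0.04182586 -5.56924413] 0.031425542700442684
```

View pics/c10.png

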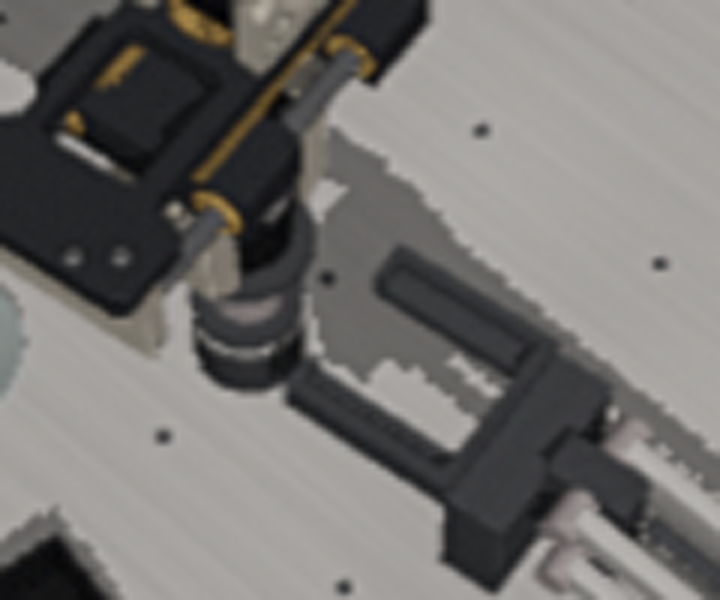

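View pics/c11.png

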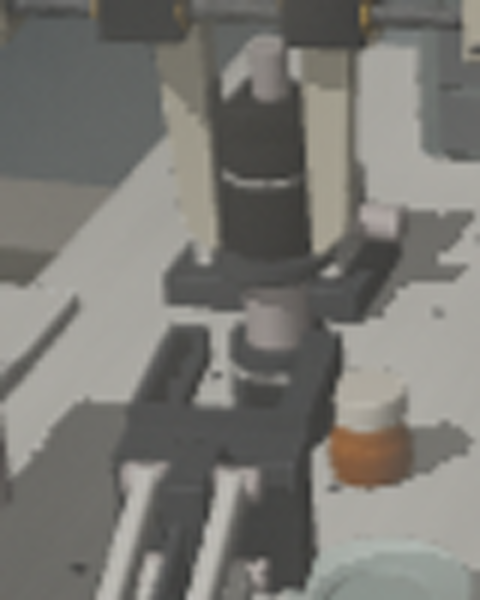

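View pics/c12.png

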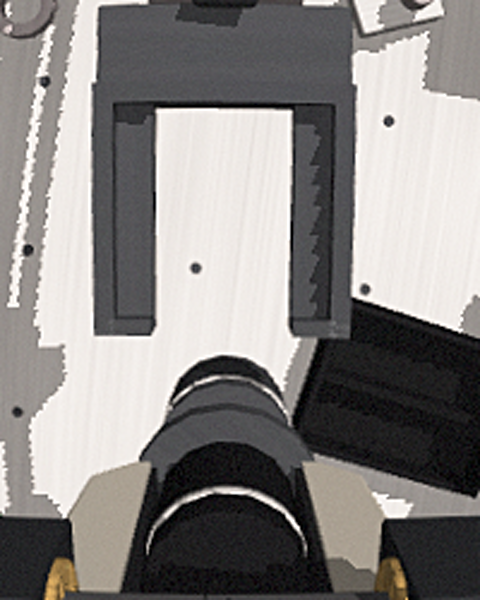

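{"name": "step_arm", "arguments": {
  "targets": [
    {"tx": 2, "ty": -0.8, "tz": 0, "ax": 0, "ay": 0, "az": 0, "grip": 255},
    {"tx": 4, "ty": 0, "tz": 0, "ax": 0, "ay": 0, "az": 0, "grip": 255},
    {"tx": 5, "ty": 0, "tz": 0, "ax": 0, "ay": 0, "az": 0, "grip": 255},
    {"tx": 5, "ty": 0, "tz": 0, "ax": 0, "ay": 0, "az": 0, "grip": 255},
    {"tx": 5, "ty": 0, "tz": 0, "ax": 0, "ay": 0, "az": 0, "grip": 255},
    {"tx": 5, "ty": 0, "tz": 0, "ax": 0, "ay": 0, "az": 0, "grip": 255},
    {"tx": 4, "ty": 0, "tz": 0, "ax": 0, "ay": 0, "az": 0, "grip": 255},
    {"tx": 2, "ty": 0, "tz": 0, "ax": 0, "ay": 0, "az": 0, "grip": 255},
    {"tx": 0, "ty": 0, "tz": 0, "ax": 0, "ay": 0, "az": 0, "grip": 255}
  ]
}}

```text
t: 11.45
tool_pos: [0.6151, 0.1119, 0.2981]
orientation: [-2.084, -2.351, 0.0]
force: [0.0, 0.1, -4.9]
opening: 0.0311
```

```bash
cat > look.py <<'E'
from h import *
import sys
k=sys.argv[1]
F=[];T=[]
for i in range(3):
    c=grab(['wrist','scene','side'][i%3],['w','s','d'][i%3]+k); s=robot.read_state(); F.append(s['force']);T.append(s['tool_pos'])
print(s['t'],np.mean(T,0),np.mean(F,0),s['opening'])
s=load('s'+k);sd=load('d'+k);w=load('w'+k)
a=cv2.resize(s['frame'][185:285,235:325],None,fx=5,fy=5,interpolation=cv2.INTER_CUBIC);b=cv2.resize(sd['frame'][130:230,190:260],None,fx=5,fy=5,interpolation=cv2.INTER_CUBIC)
cv2.imwrite('pics/sd%s.png'%k,np.hstack([a,b]));cv2.imwrite('pics/wc%s.png'%k,cv2.resize(w['frame'][80:300,180:380],None,fx=2.6,fy=2.6,interpolation=cv2.INTER_CUBIC))
E
python3 look.py 8
```

```text
11.6 [0.61517608 0.11147756 0.29812892] [ 0.01228256 -0.11339973 -5.67344785] 0.03147532608677964
```

View pics/sd8.png

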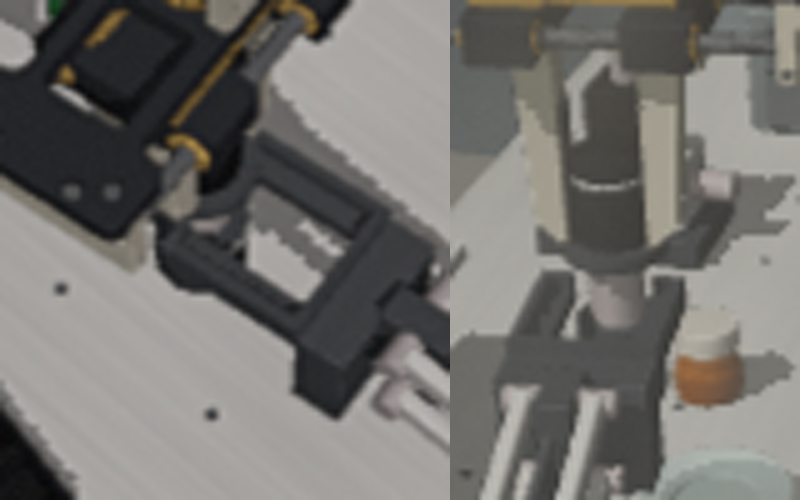

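View pics/wc8.png

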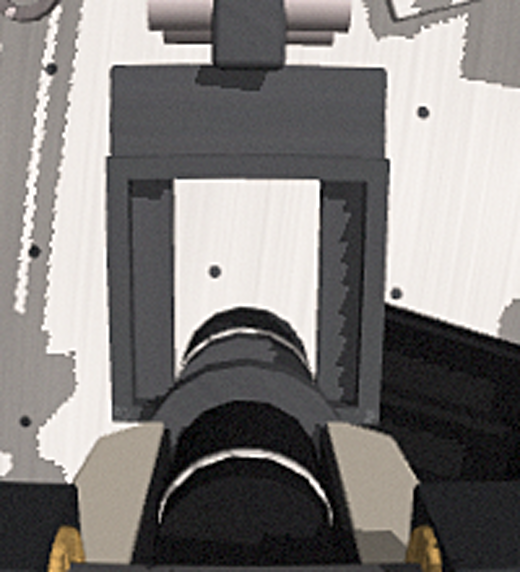

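{"name": "step_arm", "arguments": {
  "targets": [
    {"tx": 2, "ty": 0, "tz": 0, "ax": 0, "ay": 0, "az": 0, "grip": 255},
    {"tx": 4, "ty": 0, "tz": 0, "ax": 0, "ay": 0, "az": 0, "grip": 255},
    {"tx": 5, "ty": 0, "tz": 0, "ax": 0, "ay": 0, "az": 0, "grip": 255},
    {"tx": 5, "ty": 0, "tz": 0, "ax": 0, "ay": 0, "az": 0, "grip": 255},
    {"tx": 5, "ty": 0, "tz": 0, "ax": 0, "ay": 0, "az": 0, "grip": 255},
    {"tx": 5, "ty": 0, "tz": 0, "ax": 0, "ay": 0, "az": 0, "grip": 255},
    {"tx": 4, "ty": 0, "tz": 0, "ax": 0, "ay": 0, "az": 0, "grip": 255},
    {"tx": 2.5, "ty": 0, "tz": 0, "ax": 0, "ay": 0, "az": 0, "grip": 255},
    {"tx": 1, "ty": 0, "tz": 0, "ax": 0, "ay": 0, "az": 0, "grip": 255},
    {"tx": 0, "ty": 0, "tz": 0, "ax": 0, "ay": 0, "az": 0, "grip": 255},
    {"tx": 0, "ty": 0, "tz": 0, "ax": 0, "ay": 0, "az": 0, "grip": 255}
  ]
}}

```text
t: 12.7
tool_pos: [0.6112, 0.1446, 0.2981]
orientation: [2.084, 2.35, -0.0]
force: [0.4, -0.7, -5.2]
opening: 0.0312
```

```bash
python3 look.py 9
```

```text
12.85 [0.61119276 0.14457275 0.29814996] [-0.18192131 -0.44065423 -5.34246289] 0.03153042702987059
```

View pics/sd9.png

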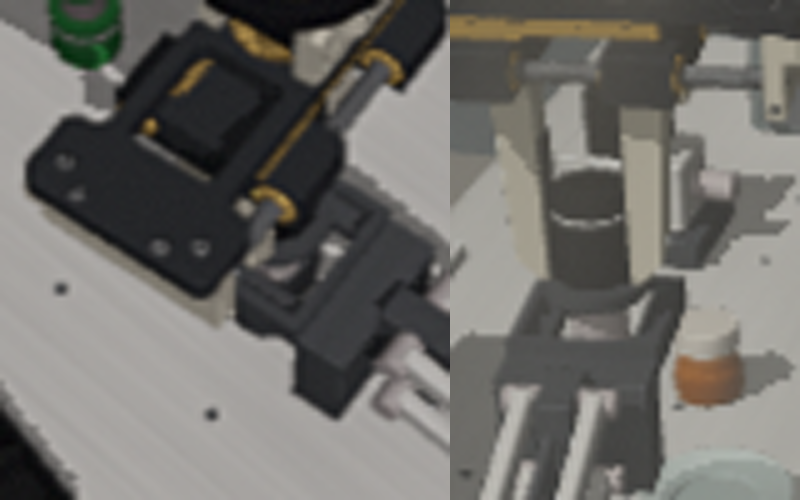

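View pics/wc9.png

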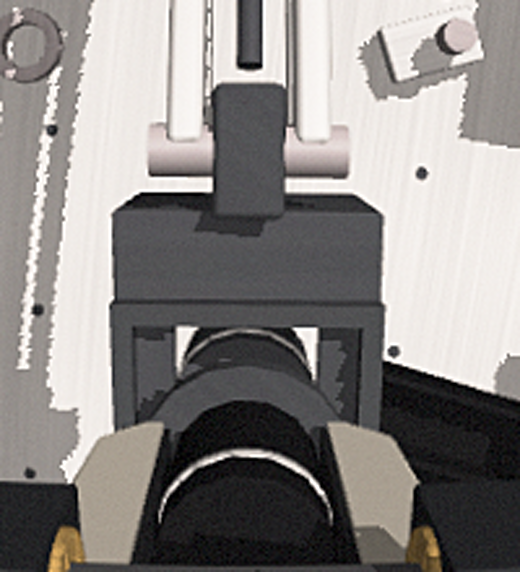

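Run:
```python
from h import *
c=load('w9')
a=cv2.resize(c['frame'][185:245,225:325],None,fx=8,fy=8,interpolation=cv2.INTER_CUBIC);cv2.imwrite('pics/c13.png',a)
D=np.array([-.1213,.9926])
def al(p): return (p[:2]-np.array([.6112,.1446]))@D*1000
for y in (364,366,368): print('lens edge',al(plane(c,274.6,80+y/2.6-.4,.2758,True)))
for y in (303,325,328): print('rim inner',al(plane(c,274.6,80+y/2.6-.4,.266,True)),al(plane(c,274.6,80+y/2.6-.4,.260,True)))
```

```text
lens edge 19.800699592147847
lens edge 19.35103415093035
lens edge 18.90073240125014
rim inner 31.092171840071078 29.77605390996373
rim inner 26.032397813623575 24.551673340649163
rim inner 25.337542365847757 23.834212584325385
```

View pics/c13.png

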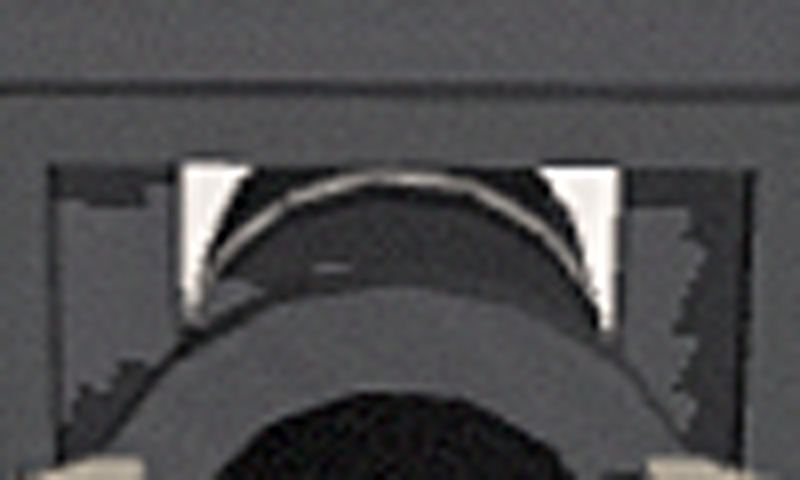

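Run:
```python
from h import *
c=load('w9')
D=np.array([-.1213,.9926]);L=np.array([.9926,.1213])
T=np.array([.6112,.1446])
al=lambda p:((p[:2]-T)@D*1000).round(2)
for z in (.2758,.2818): print(z,[al(plane(c,274.6,185+y/8-.4,z,True)) for y in (288,392)])
for x in (45,750): 
  p=plane(c,225+x/8-.4,185+170/8-.4,.266,True); print((p[:2]-T)@L*1000,al(p))
# wrist cam residual using w3: knob top vs w4-type
c=load('w2');print(plane(c,284.6,219.3,.123,True)); c=load('w4')
a=cv2.resize(c['frame'][190:300,215:335],None,fx=6,fy=5,interpolation=cv2.INTER_CUBIC);cv2.imwrite('pics/c14.png',a)
```

```text
0.2758 [np.float64(19.22), np.float64(11.51)]
0.2818 [np.float64(21.01), np.float64(13.57)]
-24.939423139194542 25.36
26.902865632740316 25.24
[ 0.47830069 -0.17536369  0.123     ]
```

View pics/c14.png

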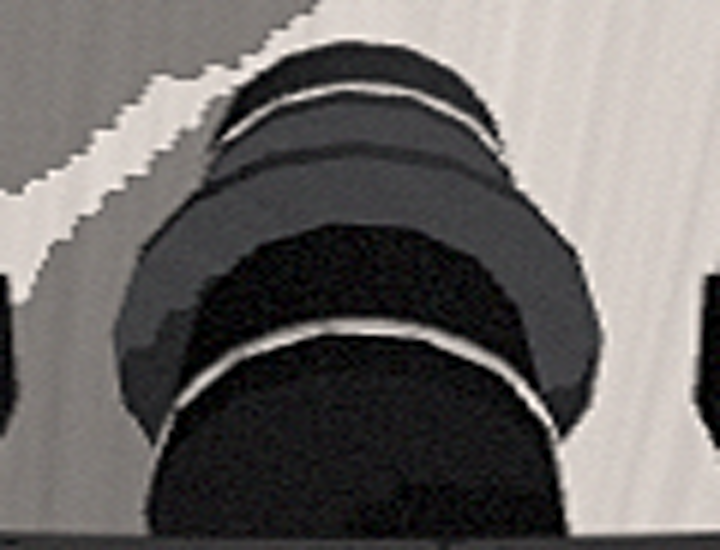

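{"name": "step_arm", "arguments": {
  "targets": [
    {"tx": 1, "ty": 0, "tz": 0, "ax": 0, "ay": 0, "az": 0, "grip": 255},
    {"tx": 0.5, "ty": 0, "tz": 1, "ax": 0, "ay": 0, "az": 0, "grip": 255},
    {"tx": 0, "ty": 0, "tz": 2, "ax": 0, "ay": 0, "az": 0, "grip": 255},
    {"tx": 0, "ty": 0, "tz": 2, "ax": 0, "ay": 0, "az": 0, "grip": 255},
    {"tx": 0, "ty": 0, "tz": 2, "ax": 0, "ay": 0, "az": 0, "grip": 255},
    {"tx": 0, "ty": 0, "tz": 1.5, "ax": 0, "ay": 0, "az": 0, "grip": 255},
    {"tx": 0, "ty": 0, "tz": 1, "ax": 0, "ay": 0, "az": 0, "grip": 255},
    {"tx": 0, "ty": 0, "tz": 0.5, "ax": 0, "ay": 0, "az": 0, "grip": 255},
    {"tx": 0, "ty": 0, "tz": 0, "ax": 0, "ay": 0, "az": 0, "grip": 255},
    {"tx": 0, "ty": 0, "tz": 0, "ax": 0, "ay": 0, "az": 0, "grip": 255}
  ]
}}

```text
t: 13.85
tool_pos: [0.611, 0.1463, 0.2883]
orientation: [2.084, 2.351, 0.0]
force: [-0.4, 0.1, -5.3]
opening: 0.0311
```

```bash
python3 look.py 10
```

```text
14.0 [0.61103082 0.14625791 0.28826735] [-0.35191043 -0.24107628 -6.06192861] 0.03160670223805044
```

View pics/sd10.png

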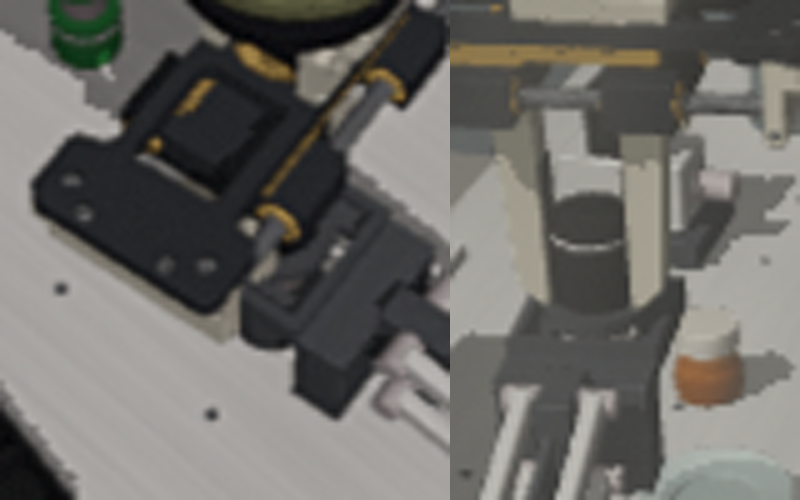

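View pics/wc10.png

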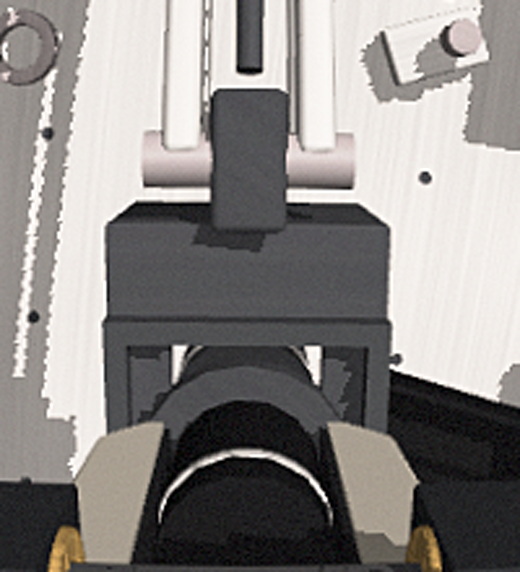

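Run:
```python
from h import *
c=load('w10')
a=cv2.resize(c['frame'][195:255,225:325],None,fx=8,fy=8,interpolation=cv2.INTER_CUBIC);cv2.imwrite('pics/c15.png',a)
D=np.array([-.1213,.9926]);T=np.array([.6110,.1463]);al=lambda p:((p[:2]-T)@D*1000).round(2)
for y in (364,366,368): print(al(plane(c,274.6,80+y/2.6-.4,.272,True)))
for y in (344,346,348): print('rim',al(plane(c,274.6,80+y/2.6-.4,.266,True)))
```

```text
21.56
21.12
20.69
rim 24.24
rim 23.8
rim 23.35
```

View pics/c15.png

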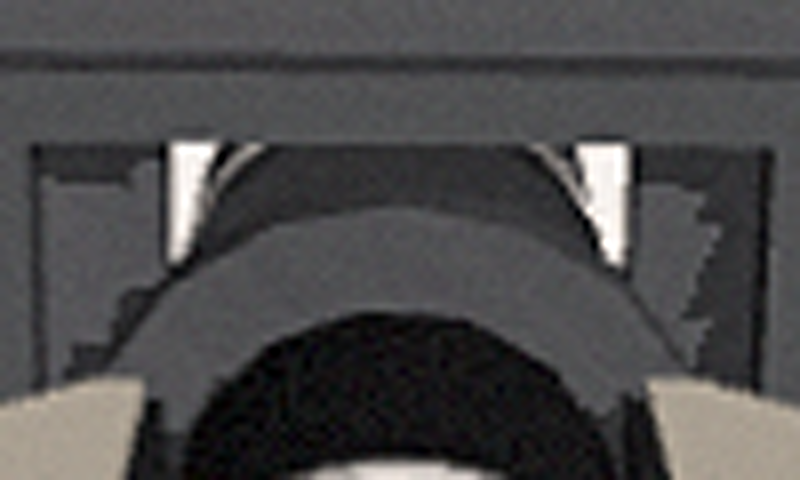

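The flange sits inside the rim with 2.9 mm rear clearance and is centred sideways. I'll ease down onto the tines, then follow the arc.

{"name": "step_arm", "arguments": {
  "targets": [
    {"tx": 0, "ty": 0, "tz": 1, "ax": 0, "ay": 0, "az": 0, "grip": 255},
    {"tx": 0, "ty": 0, "tz": 1, "ax": 0, "ay": 0, "az": 0, "grip": 255},
    {"tx": 0, "ty": 0, "tz": 1, "ax": 0, "ay": 0, "az": 0, "grip": 255},
    {"tx": 0, "ty": 0, "tz": 1, "ax": 0, "ay": 0, "az": 0, "grip": 255},
    {"tx": -0.2, "ty": 0, "tz": 1, "ax": 0, "ay": 0, "az": 0, "grip": 255},
    {"tx": -0.2, "ty": 0, "tz": 1, "ax": 0, "ay": 0, "az": 0, "grip": 255},
    {"tx": -0.3, "ty": 0, "tz": 1, "ax": 0, "ay": 0, "az": 0, "grip": 255},
    {"tx": -0.3, "ty": 0, "tz": 1, "ax": 0, "ay": 0, "az": 0, "grip": 255},
    {"tx": -0.4, "ty": 0, "tz": 1.5, "ax": 0, "ay": 0, "az": 0, "grip": 255},
    {"tx": -0.4, "ty": 0, "tz": 1.5, "ax": 0, "ay": 0, "az": 0, "grip": 255},
    {"tx": -0.4, "ty": 0, "tz": 1.5, "ax": 0, "ay": 0, "az": 0, "grip": 255},
    {"tx": -0.4, "ty": 0, "tz": 1.5, "ax": 0, "ay": 0, "az": 0, "grip": 255},
    {"tx": 0, "ty": 0, "tz": 0, "ax": 0, "ay": 0, "az": 0, "grip": 255},
    {"tx": 0, "ty": 0, "tz": 0, "ax": 0, "ay": 0, "az": 0, "grip": 255}
  ]
}}

```text
t: 15.4
tool_pos: [0.6113, 0.1437, 0.2741]
orientation: [-2.084, -2.351, 0.0]
force: [0.6, -0.3, -3.8]
opening: 0.0312
```

```bash
python3 look.py 11
```

```text
15.55 [0.61127913 0.14374493 0.27419516] [-0.3232108  -0.24470148 -3.73367017] 0.031722885440926295
```

View pics/sd11.png

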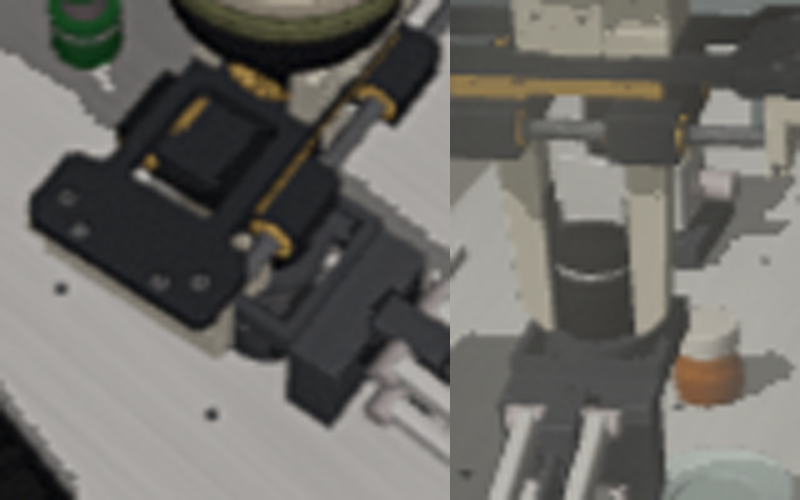

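View pics/wc11.png

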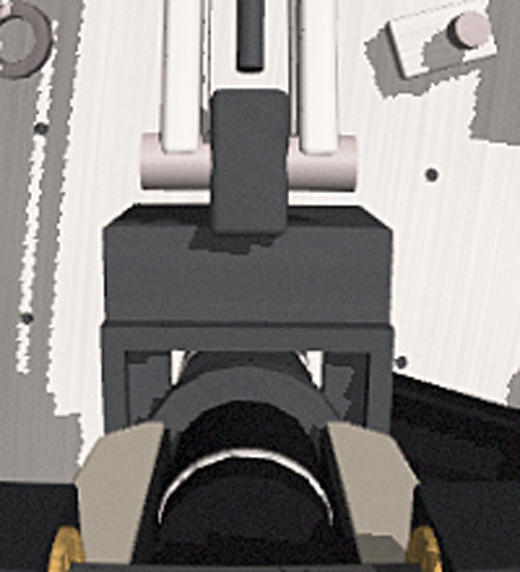

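Seated: the force has dropped from 5.5 to about 3.7 N with the fork moving along. I'll continue down the arc.

{"name": "step_arm", "arguments": {
  "targets": [
    {"tx": -0.2, "ty": 0, "tz": 1, "ax": 0, "ay": 0, "az": 0, "grip": 255},
    {"tx": -0.4, "ty": 0, "tz": 2, "ax": 0, "ay": 0, "az": 0, "grip": 255},
    {"tx": -0.4, "ty": 0, "tz": 2, "ax": 0, "ay": 0, "az": 0, "grip": 255},
    {"tx": -0.4, "ty": 0, "tz": 2, "ax": 0, "ay": 0, "az": 0, "grip": 255},
    {"tx": -0.4, "ty": 0, "tz": 2, "ax": 0, "ay": 0, "az": 0, "grip": 255},
    {"tx": -0.4, "ty": 0, "tz": 2, "ax": 0, "ay": 0, "az": 0, "grip": 255},
    {"tx": -0.35, "ty": 0, "tz": 2, "ax": 0, "ay": 0, "az": 0, "grip": 255},
    {"tx": -0.35, "ty": 0, "tz": 2, "ax": 0, "ay": 0, "az": 0, "grip": 255},
    {"tx": -0.3, "ty": 0, "tz": 2, "ax": 0, "ay": 0, "az": 0, "grip": 255},
    {"tx": -0.3, "ty": 0, "tz": 2, "ax": 0, "ay": 0, "az": 0, "grip": 255},
    {"tx": -0.3, "ty": 0, "tz": 2, "ax": 0, "ay": 0, "az": 0, "grip": 255},
    {"tx": -0.25, "ty": 0, "tz": 2, "ax": 0, "ay": 0, "az": 0, "grip": 255},
    {"tx": -0.25, "ty": 0, "tz": 2, "ax": 0, "ay": 0, "az": 0, "grip": 255},
    {"tx": -0.25, "ty": 0, "tz": 2, "ax": 0, "ay": 0, "az": 0, "grip": 255},
    {"tx": -0.2, "ty": 0, "tz": 2, "ax": 0, "ay": 0, "az": 0, "grip": 255},
    {"tx": -0.2, "ty": 0, "tz": 2, "ax": 0, "ay": 0, "az": 0, "grip": 255},
    {"tx": -0.2, "ty": 0, "tz": 2, "ax": 0, "ay": 0, "az": 0, "grip": 255},
    {"tx": -0.15, "ty": 0, "tz": 2, "ax": 0, "ay": 0, "az": 0, "grip": 255},
    {"tx": -0.1, "ty": 0, "tz": 1, "ax": 0, "ay": 0, "az": 0, "grip": 255},
    {"tx": 0, "ty": 0, "tz": 0, "ax": 0, "ay": 0, "az": 0, "grip": 255}
  ]
}}

```text
t: 17.55
tool_pos: [0.6119, 0.1384, 0.238]
orientation: [-2.084, -2.351, -0.0]
force: [-0.2, -0.6, -2.7]
opening: 0.0314
```

```bash
python3 look.py 12
```

```text
17.7 [0.6119249  0.13841928 0.23816558] [-0.49949491  0.15504628 -2.09091287] 0.031541607968365894
```

View pics/d12.png

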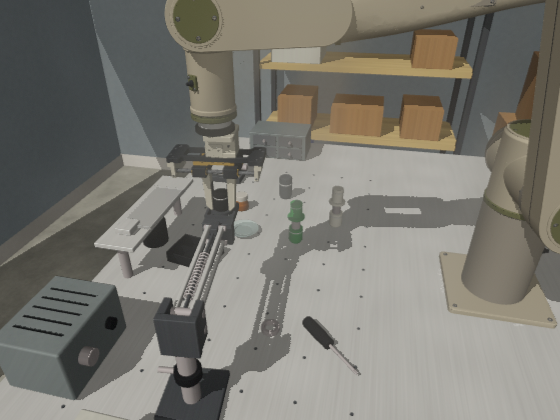

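View pics/wc12.png

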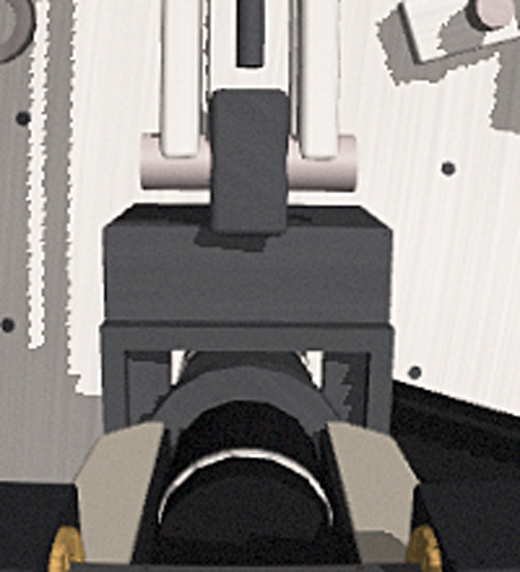

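{"name": "step_arm", "arguments": {
  "targets": [
    {"tx": -0.1, "ty": 0, "tz": 1, "ax": 0, "ay": 0, "az": 0, "grip": 255},
    {"tx": -0.1, "ty": 0, "tz": 2, "ax": 0, "ay": 0, "az": 0, "grip": 255},
    {"tx": -0.1, "ty": 0, "tz": 2, "ax": 0, "ay": 0, "az": 0, "grip": 255},
    {"tx": -0.1, "ty": 0, "tz": 2, "ax": 0, "ay": 0, "az": 0, "grip": 255},
    {"tx": -0.05, "ty": 0, "tz": 2, "ax": 0, "ay": 0, "az": 0, "grip": 255},
    {"tx": 0, "ty": 0, "tz": 2, "ax": 0, "ay": 0, "az": 0, "grip": 255},
    {"tx": 0, "ty": 0, "tz": 2, "ax": 0, "ay": 0, "az": 0, "grip": 255},
    {"tx": 0, "ty": 0, "tz": 2, "ax": 0, "ay": 0, "az": 0, "grip": 255},
    {"tx": 0.05, "ty": 0, "tz": 2, "ax": 0, "ay": 0, "az": 0, "grip": 255},
    {"tx": 0.05, "ty": 0, "tz": 2, "ax": 0, "ay": 0, "az": 0, "grip": 255},
    {"tx": 0.05, "ty": 0, "tz": 2, "ax": 0, "ay": 0, "az": 0, "grip": 255},
    {"tx": 0.1, "ty": 0, "tz": 2, "ax": 0, "ay": 0, "az": 0, "grip": 255},
    {"tx": 0.1, "ty": 0, "tz": 2, "ax": 0, "ay": 0, "az": 0, "grip": 255},
    {"tx": 0.1, "ty": 0, "tz": 2, "ax": 0, "ay": 0, "az": 0, "grip": 255},
    {"tx": 0.15, "ty": 0, "tz": 2, "ax": 0, "ay": 0, "az": 0, "grip": 255},
    {"tx": 0.15, "ty": 0, "tz": 2, "ax": 0, "ay": 0, "az": 0, "grip": 255},
    {"tx": 0.15, "ty": 0, "tz": 2, "ax": 0, "ay": 0, "az": 0, "grip": 255},
    {"tx": 0.15, "ty": 0, "tz": 2, "ax": 0, "ay": 0, "az": 0, "grip": 255},
    {"tx": 0.2, "ty": 0, "tz": 2, "ax": 0, "ay": 0, "az": 0, "grip": 255},
    {"tx": 0.1, "ty": 0, "tz": 1, "ax": 0, "ay": 0, "az": 0, "grip": 255}
  ]
}}

```text
t: 19.7
tool_pos: [0.6119, 0.1392, 0.2]
orientation: [2.084, 2.351, 0.0]
force: [-1.8, 0.5, 0.5]
opening: 0.0316
```

```bash
cat > wt.py <<'E'
from h import *
import sys
n=int(sys.argv[1]);F=[];T=[]
for i in range(n):
    robot.read_camera('wrist'); s=robot.read_state(); F.append(s['force']);T.append(s['tool_pos'])
print(s['t'],np.mean(T,0),np.mean(F,0),np.std(F,0)/n**.5,s['opening'])
E
python3 wt.py 4;python3 wt.py 16
```

```text
19.9 [0.61185016 0.13923741 0.2000527 ] [-0.90350468  0.34565946  0.02923489] [0.30862386 0.1515055  0.23520501] 0.031239941248533007
20.7 [0.61185607 0.13921509 0.20020091] [-0.72635692  0.68150011  0.2445823 ] [0.12654482 0.10573476 0.10678207] 0.03142728048078539
```

```bash
python3 look.py 13
python3 - <<'E'
from h import *
c=load('w13')
a=cv2.resize(c['frame'][195:255,225:325],None,fx=8,fy=8,interpolation=cv2.INTER_CUBIC);cv2.imwrite('pics/c16.png',a)
E
```

```text
20.85 [0.6118438  0.13923805 0.20013998] [-0.80929037  0.64758619  0.17092083] 0.031426361802302946
```

View pics/c16.png

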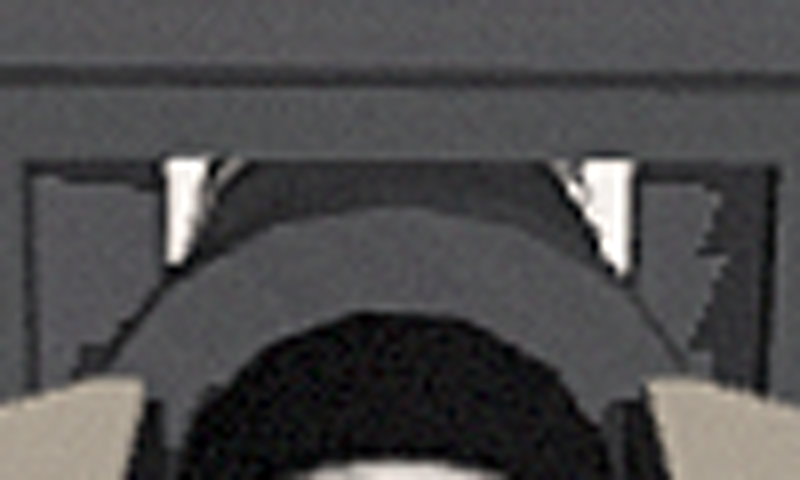

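View pics/d13.png

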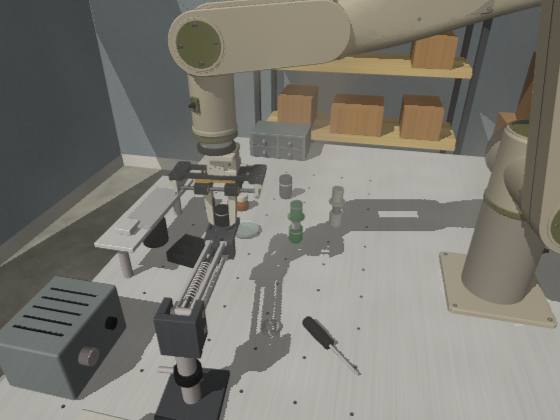

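{"name": "step_arm", "arguments": {
  "targets": [
    {"tx": -0.1, "ty": 0, "tz": -1, "ax": 0, "ay": 0, "az": 0, "grip": 255},
    {"tx": -0.1, "ty": 0, "tz": -1, "ax": 0, "ay": 0, "az": 0, "grip": 255},
    {"tx": 0, "ty": 0, "tz": 0, "ax": 0, "ay": 0, "az": 0, "grip": 255},
    {"tx": 0, "ty": 0, "tz": 0, "ax": 0, "ay": 0, "az": 0, "grip": 255},
    {"tx": 0, "ty": 0, "tz": 0, "ax": 0, "ay": 0, "az": 0, "grip": 255},
    {"tx": 0, "ty": 0, "tz": 0, "ax": 0, "ay": 0, "az": 0, "grip": 255},
    {"tx": 0, "ty": 0, "tz": 0, "ax": 0, "ay": 0, "az": 0, "grip": 255},
    {"tx": 0, "ty": 0, "tz": 0, "ax": 0, "ay": 0, "az": 0, "grip": 255}
  ]
}}

```text
t: 21.65
tool_pos: [0.6118, 0.139, 0.2021]
orientation: [2.084, 2.351, 0.0]
force: [-0.0, 0.0, 1.2]
opening: 0.0314
```

```bash
python3 wt.py 20; python3 wt.py 20
```

```text
22.65 [0.61184773 0.13901664 0.2021236 ] [-0.4703298   0.5876968  -0.17524916] [0.10986067 0.11183926 0.07614145] 0.03146167860107509
23.65 [0.61185601 0.13901417 0.2021462 ] [-0.53926822  0.70988695  0.07783394] [0.10367769 0.11201168 0.13724842] 0.03167597024969281
```

Balanced: the vertical load on the hand is −0.05 ± 0.1 N. I'll relax the squeeze, settle, then open.

{"name": "step_arm", "arguments": {
  "targets": [
    {"tx": 0, "ty": 0, "tz": 0, "ax": 0, "ay": 0, "az": 0, "grip": 255},
    {"tx": 0, "ty": 0, "tz": 0, "ax": 0, "ay": 0, "az": 0, "grip": 255},
    {"tx": 0, "ty": 0, "tz": 0, "ax": 0, "ay": 0, "az": 0, "grip": 255},
    {"tx": 0, "ty": 0, "tz": 0, "ax": 0, "ay": 0, "az": 0, "grip": 255},
    {"tx": 0, "ty": 0, "tz": 0, "ax": 0, "ay": 0, "az": 0, "grip": 255},
    {"tx": 0, "ty": 0, "tz": 0, "ax": 0, "ay": 0, "az": 0, "grip": 255},
    {"tx": 0, "ty": 0, "tz": 0, "ax": 0, "ay": 0, "az": 0, "grip": 255},
    {"tx": 0, "ty": 0, "tz": 0, "ax": 0, "ay": 0, "az": 0, "grip": 255}
  ],
  "squeeze": 5
}}

```text
t: 24.45
tool_pos: [0.6119, 0.139, 0.2022]
orientation: [2.084, 2.351, -0.0]
force: [-0.6, 0.5, -0.5]
opening: 0.0317
```

```bash
python3 wt.py 20
```

```text
25.45 [0.6118553  0.13900302 0.20213698] [-0.31149174  0.17192125 -0.00701321] [0.09562899 0.11318423 0.09172503] 0.03158255795349519
```

Still balanced, and the side force has gone too. Opening now.

{"name": "step_arm", "arguments": {
  "targets": [
    {"tx": 0, "ty": 0, "tz": 0, "ax": 0, "ay": 0, "az": 0, "grip": 160},
    {"tx": 0, "ty": 0, "tz": 0, "ax": 0, "ay": 0, "az": 0, "grip": 150},
    {"tx": 0, "ty": 0, "tz": 0, "ax": 0, "ay": 0, "az": 0, "grip": 140},
    {"tx": 0, "ty": 0, "tz": 0, "ax": 0, "ay": 0, "az": 0, "grip": 125},
    {"tx": 0, "ty": 0, "tz": 0, "ax": 0, "ay": 0, "az": 0, "grip": 110},
    {"tx": 0, "ty": 0, "tz": 0, "ax": 0, "ay": 0, "az": 0, "grip": 95},
    {"tx": 0, "ty": 0, "tz": 0, "ax": 0, "ay": 0, "az": 0, "grip": 95},
    {"tx": 0, "ty": 0, "tz": 0, "ax": 0, "ay": 0, "az": 0, "grip": 95},
    {"tx": 0, "ty": 0, "tz": 0, "ax": 0, "ay": 0, "az": 0, "grip": 95},
    {"tx": 0, "ty": 0, "tz": 0, "ax": 0, "ay": 0, "az": 0, "grip": 95}
  ]
}}

```text
t: 26.45
tool_pos: [0.6118, 0.139, 0.2022]
orientation: [2.084, 2.351, -0.0]
force: [0.0, -0.0, -0.7]
opening: 0.0586
```

```bash
python3 look.py 14
```

```text
26.6 [0.61185648 0.13901404 0.20215509] [-0.32174132  0.14882232 -0.18610282] 0.05862929235691494
```

View pics/w14.png

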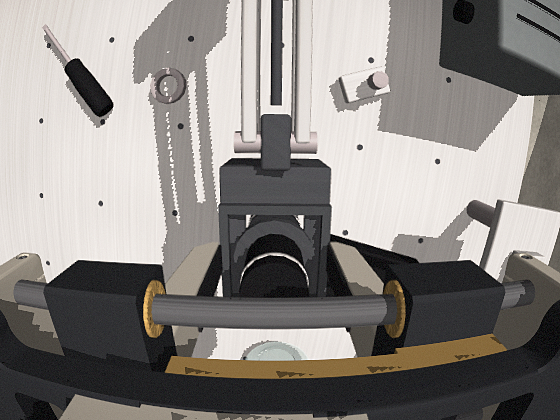

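View pics/d14.png

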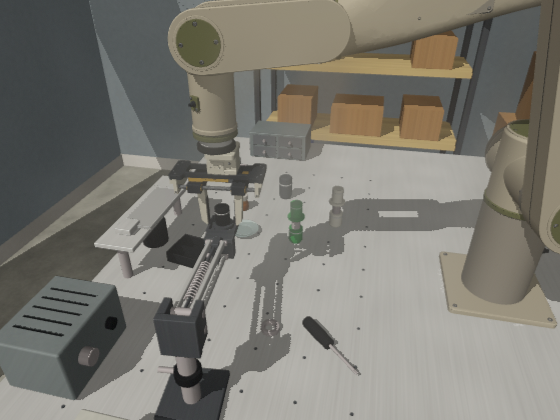

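Released; the unit hangs in place. Now I'll retreat straight up.

{"name": "step_arm", "arguments": {
  "targets": [
    {"tx": 0, "ty": 0, "tz": -5, "ax": 0, "ay": 0, "az": 0, "grip": 95},
    {"tx": 0, "ty": 0, "tz": -10, "ax": 0, "ay": 0, "az": 0, "grip": 95},
    {"tx": 0, "ty": 0, "tz": -15, "ax": 0, "ay": 0, "az": 0, "grip": 95},
    {"tx": 0, "ty": 0, "tz": -20, "ax": 0, "ay": 0, "az": 0, "grip": 95},
    {"tx": 0, "ty": 0, "tz": -25, "ax": 0, "ay": 0, "az": 0, "grip": 95},
    {"tx": 0, "ty": 0, "tz": -25, "ax": 0, "ay": 0, "az": 0, "grip": 95},
    {"tx": 0, "ty": 0, "tz": -25, "ax": 0, "ay": 0, "az": 0, "grip": 95},
    {"tx": 0, "ty": 0, "tz": -20, "ax": 0, "ay": 0, "az": 0, "grip": 95},
    {"tx": 0, "ty": 0, "tz": -10, "ax": 0, "ay": 0, "az": 0, "grip": 95},
    {"tx": 0, "ty": 0, "tz": 0, "ax": 0, "ay": 0, "az": 0, "grip": 95},
    {"tx": 0, "ty": 0, "tz": 0, "ax": 0, "ay": 0, "az": 0, "grip": 95},
    {"tx": 0, "ty": 0, "tz": 0, "ax": 0, "ay": 0, "az": 0, "grip": 95}
  ]
}}

```text
t: 27.8
tool_pos: [0.6114, 0.1389, 0.3555]
orientation: [-2.083, -2.349, 0.003]
force: [0.4, -0.0, 0.9]
opening: 0.058
```

```bash
python3 look.py 15
python3 - <<'E'
from h import *
a=load('d14')['frame'];c=grab('side','d16');b=c['frame']
d=cv2.absdiff(load('d15')['frame'],b).max(2);print('side motion 15->16',(d[180:330,180:260]>40).sum())
s=load('s15')['frame'];w=load('w15')['frame']
cv2.imwrite('pics/c17.png',np.hstack([cv2.resize(b[170:270,180:260],None,fx=5,fy=5,interpolation=cv2.INTER_CUBIC),cv2.resize(w[140:300,190:350],(400,500),interpolation=cv2.INTER_CUBIC)]))
E
```

```text
27.95 [0.61141496 0.13894869 0.35563626] [-0.01647413 -0.1123826   0.1480862 ] 0.05847366377044607
side motion 15->16 0
```

View pics/c17.png

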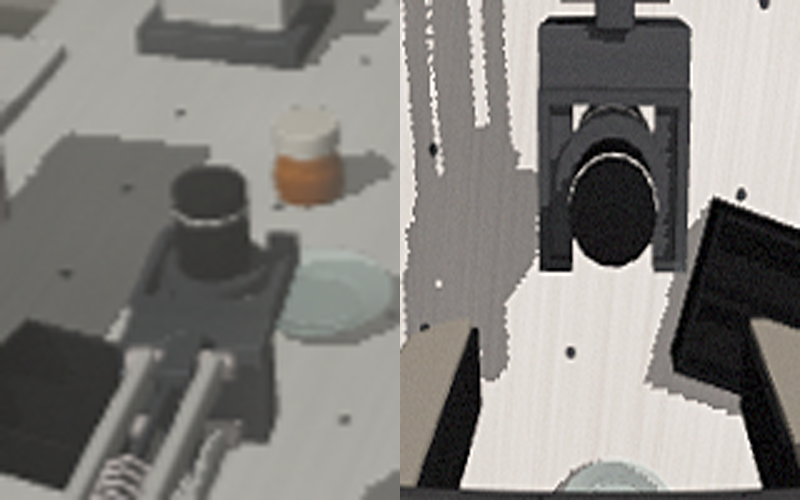

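View pics/s15.png

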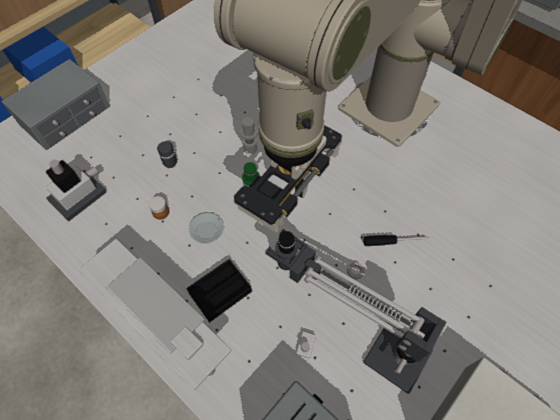

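Run:
```python
from h import *
c=load('w15');zs=.1778
P=lambda x,y,z:plane(c,190+(x-400)/2.5-.3,140+y/3.125-.3,z,True)
k=P(613,209,zs+.048)
A=[P(540,270,zs+.006),P(688,270,zs+.006)];m=(A[0]+A[1])/2
D=np.array([-.116,.993,0]);seat=m+.03*D
print('knob',k,'tip w',np.linalg.norm(A[1]-A[0]),'seat',seat,'diff mm',(k-seat)[:2]*1000)
rr=P(613,103,zs+.006); print('rear inner from tips',(rr-m)@D)
```

```text
knob [0.61264791 0.1392216  0.2258    ] tip w 0.062046892804595404 seat [0.61342119 0.13757273 0.1838    ] diff mm [-0.77327403  1.64887222]
rear inner from tips 0.05623312239419666
```

Within 2 mm of the seat (limit 6), with all sizes consistent. Handing in.

```bash
python3 -c "
from plant import robot
print(robot.close_job(), robot.read_state()['t'])"
```

```text
the job is handed in; nothing more can be done
the job is handed in; nothing more can be done
```

The lens unit now hangs in the fork and the swing arm carries it by itself. I handed the job in at about 28 s; the hand-in gives no verdict.

**What I did:** I gripped the dark necked spool by its knob and lifted it; it weighed about 5.5 N. I slid the neck into the slot along the fork's axis and lowered the flange inside the rim. I then eased the arm down about 82 mm along its arc, at about 20 mm/s. I relaxed the grip to 5 N, let the arm settle, opened the fingers and backed straight up.

**Last checks:**
- **Balance before release:** the vertical load left on the hand was 0.0 ± 0.1 N. The side force of about 0.8 N disappeared when I relaxed the grip.
- **After release:** two side-camera frames taken after backing away showed no movement. The unit stands upright with its flange inside the rim.
- **Position:** the wrist camera puts the axis about 1.8 mm from the seat (limit 6 mm). The fork sizes measured from the same picture matched those given to within about 2 mm.
- **Bystanders:** in the last scene picture they appear where they started. I checked this by eye and did not measure it.

**Disagreements:**
- The cameras differed by about 2 mm on where the fork and unit stood. I settled this by measuring the gap between flange and rim directly (2.9 mm at the rear, 3 mm ideal).
- The first move calls were refused because every row needs all its keys; nothing had moved by then.

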